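# Turn over a leaf of the button sample book

## Robot

A 7-joint arm with a two-finger parallel gripper is mounted at the origin on the work surface; the furniture and walls round the work are solid. World frame = base frame: x ahead of the robot, y to its left, z up, the work surface at z = 0. Lengths are in m, angles in rad, forces in N, time in s.
With the tool pointing down it reaches from about 0.4 to 0.85 m from the base axis. Payload 4.5 kg.
Tool frame: the origin (TCP) lies on the centre line of the jaws, within the pads' length; the fingertips stand 14 mm ahead of it and the grasp point (between the pads) lies 5 mm behind it; y points along the fingers, z is the direction in which the jaws open and shut, and the axes are right-handed (so a half turn about y gives the same grasp; the last joint's range is limited). The gripper opens to 88 mm and grips with 3 to 60 N. Pads are 18 mm wide; open, the fingers measure 123 mm over their backs; the gripper's body (75 mm by 187 mm) begins 45 mm behind the grasp point.
Start: joints at [-1.226, 0.689, -0.195, 1.565, 0.157, 0.902, -0.215], TCP at [0.191, 0.595, 0.221] pointing down, gripper open.
Joint ranges: [-3.01, 3.01], [-0.46, 2.08], [-1.47, 1.51], [0.13, 2.56], [-1, 4.14], [0.04, 2.09], [-2.66, 2.66]. Speed limits (rad/s): [2.57, 2.57, 3.14, 3.14, 3.14, 3.14, 3.14].

## Interface

Orientations are given as a unit quaternion [x, y, z, w].
In Python, from plant import get_state, imaging, job gives the robot as it stands.
- The arm moves only by the tool send_rows, never from a script. Its argument "motion" is a list that holds one entry, the list of rows, each a list of 7 numbers: the turn, a rotation vector about the tool's x, y, z scaled (see below), then the shift along the tool's x, y, z scaled (see below), then the gripper's target within -1 to 1 (shut at 1, half-way at 0, fully open at -1). In form: [[[rx, ry, rz, tx, ty, tz, gripper], ...]]. A call has exactly 5 rows; each row shifts and turns the commanded pose from where the row before left it, along the tool's axes as they then stand; what a row does not reach is not made up. The controller multiplies each number of a shift by 0.02 m and each number of a turn by 0.08 rad. A row lasts 1/12 s, in which the tool goes at most 41.7 mm and 7.16 degrees, less where a joint would pass 70% of its speed; a pose out of reach is approached as far as the arm can. A call with a number of a shift or a turn outside -1 to 1 is refused whole. A call with a gripper value outside its range is refused whole. The fingers move at their own pace and stop on an object; "force" is the grip in N (left out, the last holds). Time passes only in rows, so rows that do not move let the fingers close, or fill a call up. It gives the time, the measured TCP pose, the force and the opening at its end, in the units of the state.
- get_state(): the state, without advancing time (a new reading comes with each control period).
- imaging.snapshot(name): name is "side" or "top" or "wrist"; returns a dict with "img" (384x512x3 uint8, red, green, blue), "camera_matrix" (3x3 intrinsics, pixels), "dist_coeffs" ([k1, k2, p1, p2, k3] as OpenCV has them; the pictures are not rectified), "R" (3x3) and "t" (3): a world point X has camera coordinates R X + t; the wrist camera has in their place "hand_eye" (4x4, takes a point from camera to tool coordinates, whose origin is the TCP and whose axes are the tool frame's). Camera axes: x right, y down, z forward; pixel columns grow to the right and rows downward; lengths in m; the calibration is good to about 2 mm. A picture is of the moment at which its call begins: read the wrist's pose just before it. There is no depth.
- job.finish_job(): hands the job in, once; it reports no verdict.
The state is a dict: "clock": time; "q": joint angles; "qd": joint speeds; "joint_torque": joint torques, N m; "tool_pos": TCP position; "eef_rot": TCP orientation; "contact_force": force on the tool from outside, world axes, zero at the start; "moment": the same for the moment, N m; "opening": opening from 0.0 (shut) to 1.0 (fully open).
Only numpy, scipy, OpenCV 4.12 (cv2) and the standard library are available. Lean on these libraries where they do the work, as an engineer would, in place of code of your own. Each camera call takes 0.05 s, during which the arm holds its last target.

## Task

A customer wants to see the coat buttons on the next page of the open button sample book. First push the pack of tags that lies on the left page off the book, so that it lies flat on the counter beside it; then put a fingertip under the orange tab of the partly raised leaf, swing the leaf over its rings to the left and press it down until it lies flat there. Nothing is to be gripped or lifted, the book is not to be shoved along the counter, and the things round the book are to be left alone; take the hand away at the end.

Things in the scene. Friction and masses are not known exactly. Their poses are not given: they have to be found in the camera images.
- book: Open navy ring-bound button sample book, loose, 0.95 kg, covers 222 (along spine) x 348 x 4 mm. Origin on the counter under mid-spine; x along the spine (away from the robot at yaw 0), y to the left page, z up. Each page is a slab, flat top 13 mm above the counter, y 9 to 155 mm, x +-100 mm (cover edge 174, small fixed tabs 175 mm out). Rings at x = -70, 0, 70 mm, y +-15, 32 mm high.
- leaf (a joint): Angle of the moving leaf about the spine: 0 flat on the right page, 1.57 upright, 3.14 flat on the left page (its stop). Hinge line: the book's x axis raised to 17.5 mm. Rigid board 3 mm thick, 70 g, reaching 155 mm from the hinge line, 200 mm long; stiff on its rings, it stays at any angle it is left (about 1 N at the tab moves it). Starts at 0.3 to 0.8.
- tab_end (a point): Middle of the outer end of the moving leaf's orange tab, 175 mm from the hinge line, 10 mm from the leaf's middle towards the book's -x. Tab 44 mm wide, 3 mm thick, 20 mm beyond the leaf's edge. Axes as the book's when the leaf is at 0; -y points out along the leaf.
- leaf_front: The cream side of the moving leaf that carries small buttons (upper half of its thickness at angle 0, lower half once turned). Origin on the hinge line at the leaf's middle.
- leaf_back: The other, plain side of the moving leaf (underneath at angle 0, on top once turned). Origin on the hinge line at the leaf's middle.
- tags_center (a point): Centre of the tied pack of cream pick-up tags, 49 x 93 x 23 mm (x, y, z), 60 g, loose, lying flat on the left page with its long side roughly along the spine; centre 24.5 mm above the counter there, 11.5 mm when it lies on the counter.
- jar: Bystander: glass jar of buttons with a tin lid, 62 mm wide, 73 mm high, beyond the book. Origin at the centre of its underside.
- green_spool: Bystander: wooden spool of green thread, upright, 38 mm wide, 50 mm high, beyond the book. Origin at the centre of its underside.
- chalk: Bystander: pink tailor's chalk, 40 x 46 x 9 mm, on the robot's side of the book. Origin at the centre of its underside.
There are look-alikes about, which are no part of the job. Of the things that look like the part that bears tags_center, the largest one is meant.

How it is judged:
By the outcome, as a careful person would: the job done as asked, in the order asked, and still so for the second after the job is handed in, with the robot touching nothing.
It also fails if it takes over 58 s, if anything falls off the work surface, if the arm or the gripper's body presses on something with over 40 N, if the wrist force passes 120 N, or if a joint passes its speed limit or range.

## Working session

There is one attempt and no reset: what is moved stays moved. The work goes in short steps, Python scripts to look and compute and a tool call to move; the robot and the scene stay as the last step left them, time stands still between calls to the robot, and variables do not carry over. Pictures are saved under pics/ and viewed, and the job is handed in when it is done.

Besides the shell and the picture viewer there is one more tool, called after ">>>" by a JSON object that holds its "api" and its "payload". send_rows: Moves the arm, as the interface text tells. Its arguments: {"type":"object","properties":{"motion":{"type":"array"},"force":{"type":"number"}},"required":["motion"]}

```bash
mkdir -p pics; python3 - <<'E'
from plant import get_state, imaging, job
import cv2,pickle
print(get_state())
for n in ["side","top","wrist"]:
    s=imaging.snapshot(n); pickle.dump(s,open(n+"0.pkl","wb"))
    cv2.imwrite(f"pics/{n}0.png",s["img"][:,:,::-1]); print(n,{k:v for k,v in s.items() if k!="img"})
E
```

```text
{'clock': 0.0, 'q': array([-1.22617187,  0.68998628, -0.19450109,  1.56637221,  0.15732721,
        0.90250218, -0.21514739]), 'qd': array([ 0.00130719, -0.00015481,  0.0012153 , -0.00090521, -0.00060021,
        0.00034988,  0.00015436]), 'joint_torque': array([-8.28533830e-04, -5.27567160e+01, -1.26691125e+00, -1.53437126e+01,
       -5.25531534e-02,  6.44589352e-03,  1.68707616e-04]), 'tool_pos': array([0.19100816, 0.59438003, 0.22000081]), 'eef_rot': array([ 0.69924801, -0.10947843,  0.10939076, -0.69792575]), 'contact_force': array([ 0.15478142, -0.2512961 , -0.59305481]), 'moment': array([-0.04883921,  0.00325525,  0.03839873]), 'opening': 0.9993338438170631}
side {'camera_matrix': array([[363.00953169,   0.        , 253.55217234],
       [  0.        , 363.00953169, 191.80458846],
       [  0.        ,   0.        ,   1.        ]]), 'dist_coeffs': array([-0.1050907,  0.       ,  0.       ,  0.       ,  0.       ]), 'R': array([[-0.95265102, -0.30353998, -0.01787522],
       [-0.13319658,  0.46943558, -0.87286248],
       [ 0.27333992, -0.82915241, -0.48763877]]), 't': array([0
[... 451 characters left out ...]
12081419e-03, -9.80073241e-01]]), 't': array([0.01288746, 0.56763706, 0.96758913])}
wrist {'camera_matrix': array([[303.65021428,   0.        , 254.92603882],
       [  0.        , 303.65021428, 190.77229459],
       [  0.        ,   0.        ,   1.        ]]), 'dist_coeffs': array([0.00020572, 0.        , 0.        , 0.        , 0.        ]), 'hand_eye': array([[-9.23072229e-04,  9.46714240e-01,  3.22073433e-01,
        -8.35534586e-02],
       [ 2.96148743e-04, -3.22073297e-01,  9.46714690e-01,
        -1.64263622e-01],
       [ 9.99999530e-01,  9.69267681e-04,  1.69286839e-05,
        -2.67150831e-04],
       [ 0.00000000e+00,  0.00000000e+00,  0.00000000e+00,
         1.00000000e+00]])}
```

View pics/side0.png

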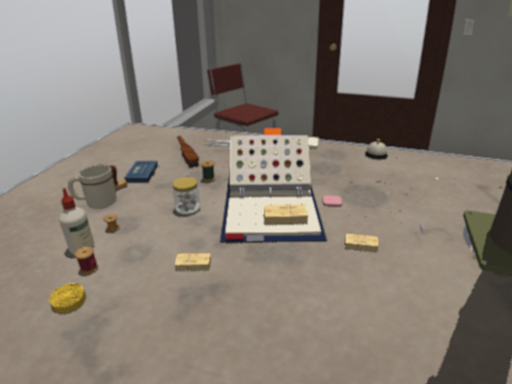

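View pics/top0.png

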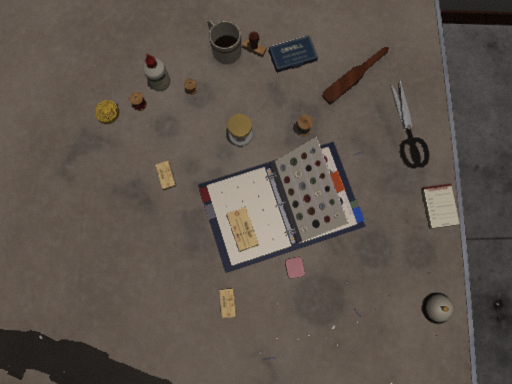

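View pics/wrist0.png

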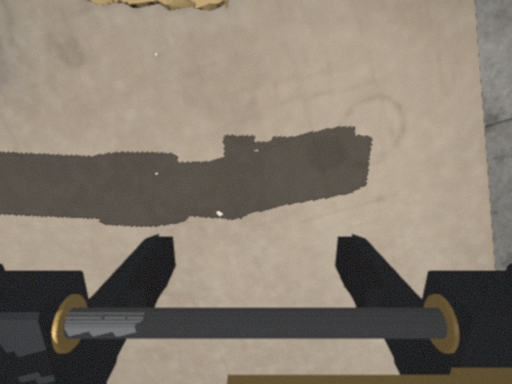

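```bash
python3 - <<'E'
import cv2,pickle
s=pickle.load(open("top0.pkl","rb"));i=s["img"][130:280,190:370,::-1]
cv2.imwrite("pics/topc.png",cv2.resize(i,None,fx=4.4,fy=4,interpolation=cv2.INTER_CUBIC))
s=pickle.load(open("side0.pkl","rb"));i=s["img"][120:250,210:340,::-1]
cv2.imwrite("pics/sidec.png",cv2.resize(i,None,fx=4.5,fy=4.5,interpolation=cv2.INTER_CUBIC))
E
```

```text
(no output)
```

View pics/topc.png

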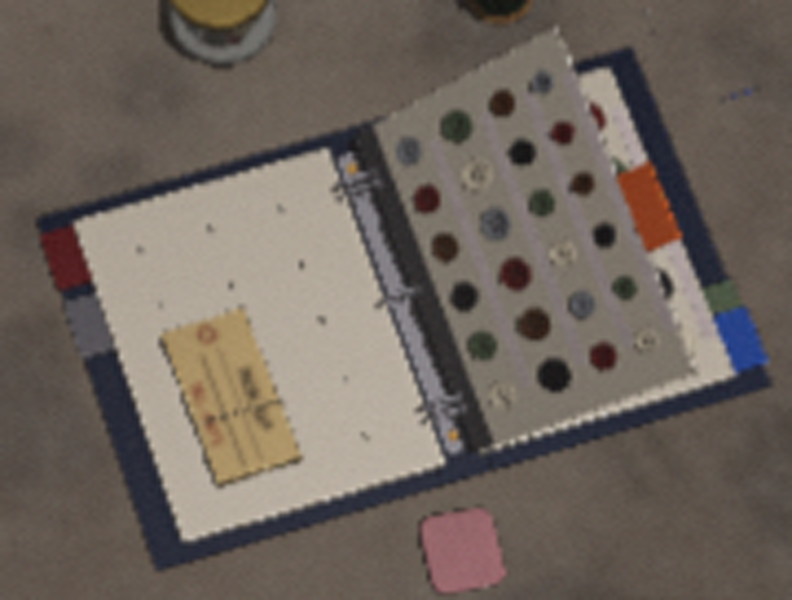

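View pics/sidec.png

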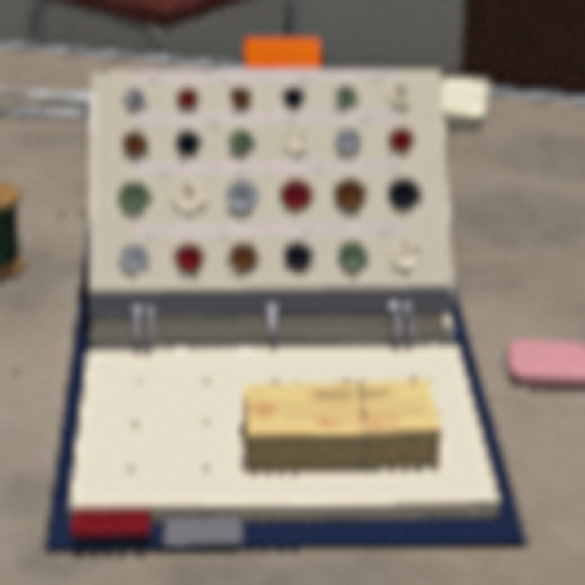

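```bash
cat >h.py <<'E'
import numpy as np,cv2,pickle
from scipy.optimize import least_squares
def proj(s,P):
    r,_=cv2.Rodrigues(np.array(s["R"])); p,_=cv2.projectPoints(np.array(P,float).reshape(-1,3),r,np.array(s["t"]),s["camera_matrix"],s["dist_coeffs"]); return p.reshape(-1,2)
def ray(s,uv,z):
    n=cv2.undistortPoints(np.array(uv,float).reshape(-1,1,2),s["camera_matrix"],s["dist_coeffs"]).reshape(-1,2)
    d=np.c_[n,np.ones(len(n))]@s["R"]; c=-np.array(s["R"]).T@s["t"]; return c+d*((z-c[2])/d[:,2])[:,None]
def b2w(b,P):
    P=np.array(P,float).reshape(-1,3);c,s=np.cos(b[2]),np.sin(b[2]);return np.c_[b[0]+c*P[:,0]-s*P[:,1],b[1]+s*P[:,0]+c*P[:,1],P[:,2]]
def leaf(th,x,r): return [x,-r*np.cos(th),.0175+r*np.sin(th)]
E
python3 - <<'E'
from h import *
T=pickle.load(open("top0.pkl","rb"));S=pickle.load(open("side0.pkl","rb"))
tp=lambda L:np.array(L)/[4.4,4]+[190,130]
sp=lambda L:np.array(L)/4.5+[210,120]
bt=[[.111,.174,.004],[-.111,.174,.004],[.111,-.174,.004],[-.111,-.174,.004],[.1,.155,.013],[-.1,.155,.013]]
ut=tp([[38,218],[158,570],[630,48],[770,383],[76,218],[183,542]])
us=sp([[48,548],[523,543]]); bs=bt[:2]
lt=tp([[557,28],[692,378],[668,205]]); ls=sp([[92,72],[440,70],[283,38]])
def f(b):
    L=[leaf(b[3],.1,.155),leaf(b[3],-.1,.155)]
    tt=L+[leaf(b[3],-.01,.175)]
    return np.r_[(proj(T,b2w(b,bt))-ut).ravel(),(proj(S,b2w(b,bs))-us).ravel(),(proj(T,b2w(b,L))-lt[:2]).ravel(),(proj(S,b2w(b,tt))-ls).ravel()]
r=least_squares(f,[.55,-.05,.3,.6]);b=r.x;print(b,np.round(r.fun,1))
print("tab",b2w(b,leaf(b[3],-.01,.175)))
tg=ray(T,tp([[160,338],[242,308],[300,460],[218,487]]),.036);print(tg,tg.mean(0))
e=tg[3]-tg[0];print(np.linalg.norm(e),np.linalg.norm(tg[1]-tg[0]),np.arctan2(e[1],e[0]))
c=tg.mean(0);d=c[:2]-b[:2];print("tags in book",np.cos(b[2])*d[0]+np.sin(b[2])*d[1],-np.sin(b[2])*d[0]+np.cos(b[2])*d[1])
for n,uv in dict(jar=(240,135),spool=(304,130),chalk=(295,268),small1=(165,175),small2=(228,303)).items(): print(n,ray(T,[uv],.0)[0],'book',(lambda d:(np.cos(b[2])*d[0]+np.sin(b[2])*d[1],-np.sin(b[2])*d[0]+np.cos(b[2])*d[1]))(ray(T,[uv],0)[0][:2]-b[:2]))
np.save("b.npy",b)
E
```

```text
[ 0.55587851 -0.04250997  0.30201629  0.7934775 ] [-0.7 -0.8 -0.8 -0.1  0.5 -0.8  0.3  0.6 -0.9  0.2 -0.4 -0.4 -0.3 -0.4
  1.7 -0.6 -0.3 -0.5  0.7 -1.3  0.6 -0.   0.9 -0.6  0.7 -0.2]
tab [[ 0.5828396  -0.16266895  0.1422394 ]]
[[0.52903073 0.08544354 0.036     ]
 [0.54607193 0.04240681 0.036     ]
 [0.45797713 0.01291105 0.036     ]
 [0.44314442 0.0553446  0.036     ]] [0.49405605 0.0490265  0.036     ]
0.09100772185605623 0.04628782321855667 -2.804516173403521
tags in book -0.03179715392180008 0.10578224782080851
jar [0.73349374 0.05513438 0.        ] book (np.float64(0.19862003501793027), np.float64(0.040393933921596833))
spool [ 0.74476079 -0.10377498  0.        ] book (np.float64(0.1621101944943765), np.float64(-0.1146743169702858))
chalk [ 0.4064671  -0.07225223  0.        ] book (np.float64(-0.15149557210896017), np.float64(0.016045718124028746))
small1 [0.63382291 0.23824621 0.        ] book (np.float64(0.15792629153860926), np.float64(0.24486454920419476))
small2 [0.32816761 0.08410446 0.        ] book (np.float64(-0.1797434723288862), np.float64(0.1886153570896331))
```

```bash
cat >>h.py <<'E'
from scipy.spatial.transform import Rotation as Ro
def book_R(b,tilt=0.):  # x=-yb,y=down,z=xb ; tilt>0: fingertip points to +yb
    c,s=np.cos(b[2]),np.sin(b[2]); xb=np.array([c,s,0]);yb=np.array([-s,c,0])
    R=np.c_[-yb,[0,0,-1],xb]
    return Ro.from_matrix(R)*Ro.from_rotvec([0,0,-tilt]) if tilt else Ro.from_matrix(R)
def plan(state,tipb,tilt,b):
    """tipb: fingertip in book coords. prints turn (units) and shift in tool axes before/after turn"""
    Rt=book_R(b,tilt); R0=Ro.from_quat(state["eef_rot"])
    tip=b2w(b,[tipb])[0]; tcp=tip-.014*Rt.as_matrix()[:,1]
    rv=(R0.inv()*Rt).as_rotvec()/.08; d=tcp-state["tool_pos"]
    print("tcp goal",tcp.round(4),"turn units",rv.round(2),"shift units cur axes",(R0.inv().apply(d)/.02).round(2),"goal axes",(Rt.inv().apply(d)/.02).round(2))
def tip(state,b):
    R0=Ro.from_quat(state["eef_rot"]);p=state["tool_pos"]+.014*R0.as_matrix()[:,1]
    d=p-np.array([b[0],b[1],0]);c,s=np.cos(b[2]),np.sin(b[2])
    return np.array([c*d[0]+s*d[1],-s*d[0]+c*d[1],d[2]])
def show(b):
    from plant import get_state
    s=get_state();print("t",round(s["clock"],2),"tip_book",tip(s,b).round(4),"F",s["contact_force"].round(1),"open",round(s["opening"],2),"turn err",((Ro.from_quat(s["eef_rot"]).inv()*book_R(b)).as_rotvec()).round(3));return s
E
python3 - <<'E'
from h import *
b=np.load("b.npy")
s=show(b);print(Ro.from_quat(s["eef_rot"]).as_matrix().round(2)); print(book_R(b).as_matrix().round(2), book_R(b,.5).as_matrix()[:,1])
plan(s,[-.034,.058,.12],0,b)
E
```

```text
t 0.15 tip_book [-0.1589  0.7168  0.2062] F [-1.1  0.5 -0.2] open 1.0 turn err [0.001 0.958 0.001]
[[ 0.95 -0.    0.31]
 [-0.31 -0.    0.95]
 [ 0.   -1.   -0.  ]]
[[ 0.3   0.    0.95]
 [-0.95  0.    0.3 ]
 [ 0.   -1.    0.  ]] [ 0.14260313 -0.45772611 -0.87758256]
tcp goal [0.5062 0.0028 0.134 ] turn units [2.000e-02 1.198e+01 1.000e-02] shift units cur axes [ 24.05   4.34 -23.35] goal axes [32.94  4.31  6.24]
```

```bash
sed -i 's/\[0,0,-tilt\]/[0,0,tilt]/' h.py
```

>>> {"api": "send_rows", "payload": {"motion": [[[0,1,0,1,0,-0.5,0],[0,1,0,1,0,-0.5,0],[0,1,0,1,0,-0.5,0],[0,1,0,1,0,-0.5,0],[0,1,0,1,0,-0.5,0]]]}}

```text
clock: 0.57
tool_pos: [0.258, 0.5047, 0.2206]
eef_rot: [0.662, -0.247, 0.248, -0.662]
contact_force: [-0.2, 0.2, -1.0]
opening: 0.642
```

>>> {"api": "send_rows", "payload": {"motion": [[[0,1,0,1,0,0,0],[0,1,0,1,0,0,0],[0,1,0,1,0,0,0],[0,1,0,1,0,0,0],[0,1,0,1,0,0,0]]]}}

```text
clock: 0.98
tool_pos: [0.3218, 0.429, 0.2207]
eef_rot: [-0.6, 0.374, -0.374, 0.6]
contact_force: [-0.2, -0.4, -0.5]
opening: 0.501
```

```bash
python3 - <<'E'
from h import *
b=np.load("b.npy")
s=show(b); plan(s,[-.034,.058,.12],0,b); print(s["q"].round(2))
E
```

```text
t 0.98 tip_book [-0.0832  0.5198  0.2067] F [-0.2 -0.4 -0.5] open 0.5 turn err [-0.     0.154 -0.   ]
tcp goal [0.5062 0.0028 0.134 ] turn units [-0.    1.92 -0.  ] shift units cur axes [23.19  4.33 -1.11] goal axes [23.09  4.33  2.46]
[-1.02  0.57  0.01  1.84 -0.01  0.73 -0.55]
```

>>> {"api": "send_rows", "payload": {"motion": [[[0,1,0,1,0,0,0],[0,0.5,0,1,0,0,0],[0,0,0,1,0,0.1,0],[0,0,0,1,0,0.1,0],[0,0,0,1,0,0.1,0]]]}}

```text
clock: 1.4
tool_pos: [0.3632, 0.3378, 0.2207]
eef_rot: [0.578, -0.408, 0.408, -0.577]
contact_force: [0.8, 0.6, -0.1]
opening: 0.498
```

>>> {"api": "send_rows", "payload": {"motion": [[[0,0,0,1,0,0.1,0],[0,0,0,1,0,0.1,0],[0,0,0,1,0,0.1,0],[0,0,0,1,0,0.1,0],[0,0,0,1,0,0.1,0]]]}}

```text
clock: 1.82
tool_pos: [0.4061, 0.2468, 0.2207]
eef_rot: [0.578, -0.408, 0.408, -0.577]
contact_force: [0.7, -0.9, -0.3]
opening: 0.493
```

>>> {"api": "send_rows", "payload": {"motion": [[[0,0,0,1,0,0.1,0],[0,0,0,1,0,0.1,0],[0,0,0,1,0,0.1,0],[0,0,0,1,0,0.1,0],[0,0,0,1,0,0.1,0]]]}}

```text
clock: 2.23
tool_pos: [0.4488, 0.1559, 0.2207]
eef_rot: [0.577, -0.408, 0.408, -0.577]
contact_force: [0.0, -0.3, 0.1]
opening: 0.498
```

>>> {"api": "send_rows", "payload": {"motion": [[[0,0,0,1,0,0.1,0],[0,0,0,1,0,0.1,0],[0,0,0,1,0,0.1,0],[0,0,0,1,0,0.1,0],[0,0,0,0.5,0,0.1,0]]]}}

```text
clock: 2.65
tool_pos: [0.4888, 0.0726, 0.2207]
eef_rot: [0.577, -0.409, 0.409, -0.576]
contact_force: [0.1, -0.0, -0.3]
opening: 0.497
```

```bash
python3 - <<'E'
from h import *
b=np.load("b.npy")
s=show(b); plan(s,[-.034,.058,.06],0,b); print(s["q"].round(2))
from plant import imaging
w=imaging.snapshot("wrist");w.update(pos=s["tool_pos"],rot=s["eef_rot"]);pickle.dump(w,open("w1.pkl","wb"));cv2.imwrite("pics/w1.png",w["img"][:,:,::-1])
show(b)
E
```

```text
t 2.65 tip_book [-0.0299  0.1298  0.2067] F [ 0.1 -0.  -0.3] open 0.5 turn err [0.    0.035 0.001]
tcp goal [0.5062 0.0028 0.074 ] turn units [0.   0.43 0.02] shift units cur axes [ 3.57  7.34 -0.33] goal axes [ 3.59  7.34 -0.21]
[-0.24  0.52 -0.01  1.96  0.01  0.67  0.09]
t 2.7 tip_book [-0.0293  0.1286  0.2068] F [ 0.6 -1.8  0.4] open 0.5 turn err [-0.     0.033  0.002]
```

View pics/w1.png

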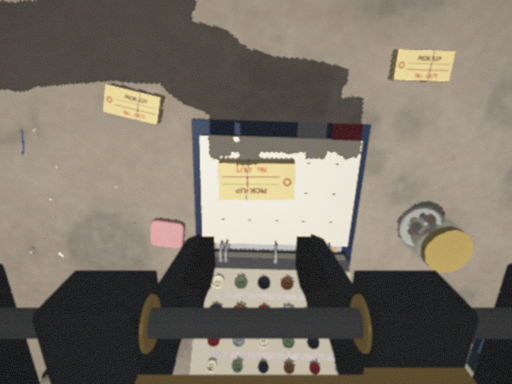

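```bash
cat >>h.py <<'E'
def wray(w,uv,z):
    n=cv2.undistortPoints(np.array(uv,float).reshape(-1,1,2),w["camera_matrix"],w["dist_coeffs"]).reshape(-1,2)
    H=np.array(w["hand_eye"]);R=Ro.from_quat(w["rot"]).as_matrix()
    d=(np.c_[n,np.ones(len(n))]@H[:3,:3].T)@R.T;c=w["pos"]+R@H[:3,3];return c+d*((z-c[2])/d[:,2])[:,None]
def w2b(b,P):
    P=np.array(P);d=P-[b[0],b[1],0];c,s=np.cos(b[2]),np.sin(b[2]);return np.c_[c*d[:,0]+s*d[:,1],-s*d[:,0]+c*d[:,1],d[:,2]]
E
python3 - <<'E'
from h import *
b=np.load("b.npy");w=pickle.load(open("w1.pkl","rb"))
print("tags",w2b(b,wray(w,[[219,163],[295,163],[295,200],[219,200]],.036)).round(4))
print("cover L",w2b(b,wray(w,[[193,120],[369,124]],.004)).round(4))
print("chalk",w2b(b,wray(w,[[150,221],[185,221],[185,246],[150,246]],.009)).round(4))
i=w["img"][100:280,90:330,::-1];cv2.imwrite("pics/w1c.png",cv2.resize(i,None,fx=3.3,fy=3.3,interpolation=cv2.INTER_CUBIC))
E
```

```text
tags [[-0.072   0.1273  0.036 ]
 [ 0.0174  0.1305  0.036 ]
 [ 0.0211  0.0841  0.036 ]
 [-0.0721  0.0807  0.036 ]]
cover L [[-0.1075  0.1724  0.004 ]
 [ 0.1092  0.1753  0.004 ]]
chalk [[-0.1688  0.0365  0.009 ]
 [-0.1214  0.0383  0.009 ]
 [-0.1229 -0.      0.009 ]
 [-0.1718 -0.0018  0.009 ]]
```

View pics/w1c.png

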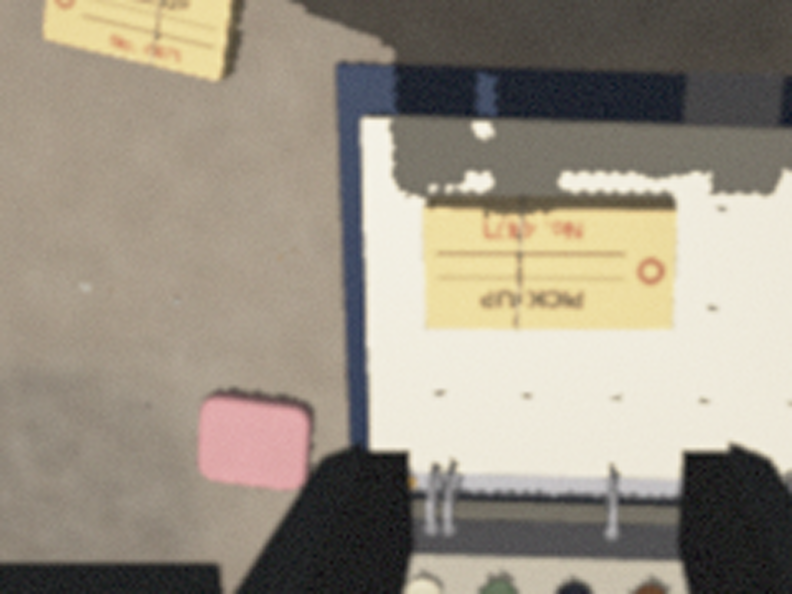

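>>> {"api": "send_rows", "payload": {"motion": [[[0,0.4,0,0.9,0.5,0.1,0],[0,0,0,0.9,1,0,0],[0,0,0,0.9,1,0,0],[0,0,0,0.6,1,0,0],[0,0,0,0,1,0,0]]]}}

```text
clock: 3.12
tool_pos: [0.5112, 0.0112, 0.13]
eef_rot: [0.57, -0.418, 0.419, -0.57]
contact_force: [0.7, -0.1, -0.0]
opening: 0.5
```

>>> {"api": "send_rows", "payload": {"motion": [[[0,0,0,0,1,0,0],[0,0,0,0,1,0,0],[0,0,0,0,0.8,0,0],[0,0,0,0,0,0,0],[0,0,0,0,0,0,0]]]}}

```text
clock: 3.53
tool_pos: [0.5099, 0.0143, 0.0744]
eef_rot: [0.571, -0.418, 0.416, -0.571]
contact_force: [0.6, -0.3, 0.4]
opening: 0.497
```

```bash
python3 - <<'E'
from h import *
b=np.load("b.npy")
s=show(b); plan(s,[-.027,.058,.019],0,b)
E
```

```text
t 3.53 tip_book [-0.027   0.068   0.0604] F [ 0.6 -0.3  0.4] open 0.5 turn err [ 0.002  0.007 -0.001]
tcp goal [0.5128 0.0048 0.033 ] turn units [ 0.02  0.09 -0.01] shift units cur axes [0.5  2.07 0.  ] goal axes [0.5  2.07 0.  ]
```

>>> {"api": "send_rows", "payload": {"motion": [[[0,0,0,0.6,0,0,0],[0,0,0,0,0.5,0,0],[0,0,0,0,0.7,0,0],[0,0,0,0,0.8,0,0],[0,0,0,0,0,0,0]]]}}

```text
clock: 3.95
tool_pos: [0.5132, 0.0025, 0.0333]
eef_rot: [0.571, -0.418, 0.417, -0.57]
contact_force: [-0.9, 0.9, -0.1]
opening: 0.5
```

```bash
python3 - <<'E'
from h import *
b=np.load("b.npy")
s=show(b); plan(s,[-.027,.16,.019],0,b)
E
```

```text
t 3.95 tip_book [-0.0274  0.0557  0.0193] F [-0.9  0.9 -0.1] open 0.5 turn err [ 0.002  0.006 -0.001]
tcp goal [0.4825 0.1022 0.033 ] turn units [ 0.03  0.08 -0.01] shift units cur axes [-5.22  0.02  0.05] goal axes [-5.22  0.01  0.02]
```

Push, at about 6 mm per row (72 mm/s).

>>> {"api": "send_rows", "payload": {"motion": [[[0,0,0,-0.4,0,0,0],[0,0,0,-0.3,0,0,0],[0,0,0,-0.3,0,0,0],[0,0,0,-0.3,0,0,0],[0,0,0,-0.3,0,0,0]]]}}

```text
clock: 4.37
tool_pos: [0.5046, 0.0335, 0.0354]
eef_rot: [-0.571, 0.417, -0.417, 0.571]
contact_force: [0.2, -0.3, -0.1]
opening: 0.497
```

>>> {"api": "send_rows", "payload": {"motion": [[[0,0,0,-0.3,0,0,0],[0,0,0,-0.3,0,0,0],[0,0,0,-0.3,0,0,0],[0,0,0,-0.3,0,0,0],[0,0,0,-0.3,0,0,0]]]}}

```text
clock: 4.78
tool_pos: [0.4952, 0.0615, 0.0348]
eef_rot: [-0.571, 0.417, -0.417, 0.571]
contact_force: [-0.2, -0.1, 0.4]
opening: 0.502
```

```bash
python3 - <<'E'
from h import *
from plant import imaging
b=np.load("b.npy")
s=show(b)
w=imaging.snapshot("side");cv2.imwrite("pics/s1.png",cv2.resize(w["img"][120:260,180:350,::-1],None,fx=4.5,fy=4.2))
E
```

```text
t 4.78 tip_book [-0.027   0.1174  0.0208] F [-0.2 -0.1  0.4] open 0.5 turn err [-0.     0.006 -0.   ]
```

View pics/s1.png

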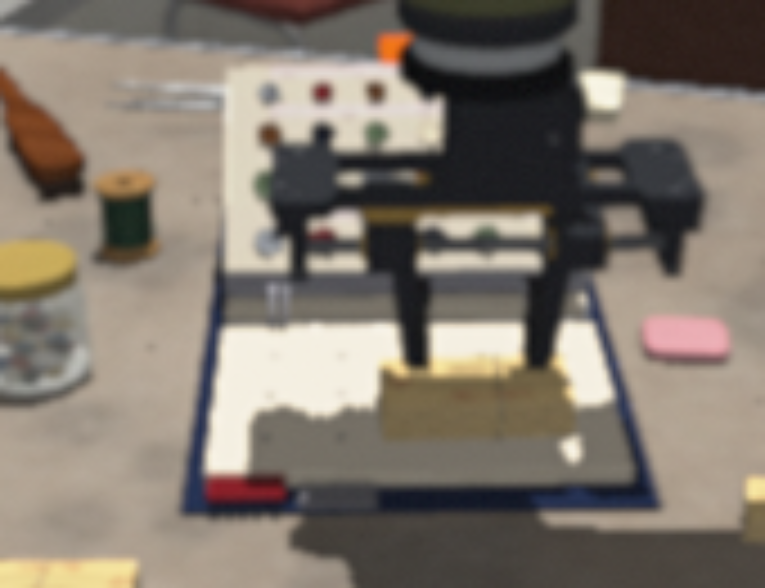

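>>> {"api": "send_rows", "payload": {"motion": [[[0,0,0,-0.25,0,0,0],[0,0,0,-0.25,0,0,0],[0,0,0,-0.25,0,0,0],[0,0,0,-0.25,0,0,0],[0,0,0,-0.25,0,0,0]]]}}

```text
clock: 5.25
tool_pos: [0.4877, 0.0852, 0.0348]
eef_rot: [-0.571, 0.417, -0.417, 0.571]
contact_force: [-0.4, -0.1, -0.1]
opening: 0.496
```

>>> {"api": "send_rows", "payload": {"motion": [[[0,0,0,-0.3,0,0,0],[0,0,0,-0.3,0,0,0],[0,0,0,-0.3,0,0,0],[0,0,0,-0.3,0,0,0],[0,0,0,-0.3,0,0,0]]]}}

```text
clock: 5.67
tool_pos: [0.4786, 0.114, 0.0348]
eef_rot: [-0.571, 0.417, -0.417, 0.571]
contact_force: [0.4, -0.4, 0.1]
opening: 0.501
```

```bash
python3 - <<'E'
from h import *
from plant import imaging
b=np.load("b.npy")
s=show(b)
w=imaging.snapshot("side");cv2.imwrite("pics/s2.png",cv2.resize(w["img"][120:260,180:350,::-1],None,fx=4.5,fy=4.2))
E
```

```text
t 5.67 tip_book [-0.0273  0.1724  0.0208] F [ 0.4 -0.4  0.1] open 0.5 turn err [-0.     0.006 -0.   ]
```

View pics/s2.png

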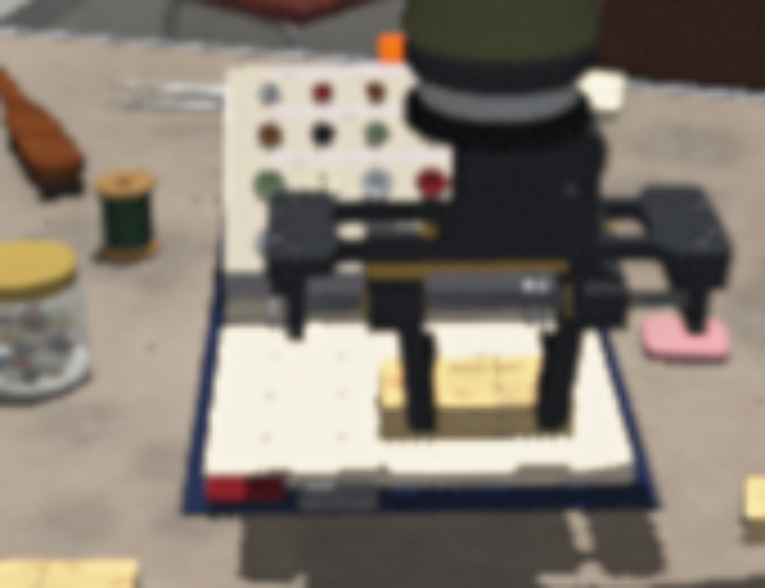

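```bash
python3 - <<'E'
from h import *
b=np.load("b.npy");S=pickle.load(open("side0.pkl","rb"))
for y,z in [(.117,.0208),(.117,.038),(.1724,.0208),(.1724,.04),(.1724,.06),(.1724,.08)]:
    for x in (.003,-.057): print(y,z,x,((proj(S,b2w(b,[[x,y,z]]))[0]-[180,120])*[4.5,4.2]).round())
from plant import imaging
s=show(b)
for n in ("top","wrist"):
    w=imaging.snapshot(n);cv2.imwrite(f"pics/{n}2.png",w["img"][:,:,::-1])
E
```

```text
0.117 0.0208 0.003 [413. 415.]
0.117 0.0208 -0.057 [537. 413.]
0.117 0.038 0.003 [413. 387.]
0.117 0.038 -0.057 [539. 385.]
0.1724 0.0208 0.003 [417. 478.]
0.1724 0.0208 -0.057 [550. 476.]
0.1724 0.04 0.003 [418. 445.]
0.1724 0.04 -0.057 [552. 443.]
0.1724 0.06 0.003 [418. 410.]
0.1724 0.06 -0.057 [554. 408.]
0.1724 0.08 0.003 [418. 374.]
0.1724 0.08 -0.057 [556. 373.]
t 5.72 tip_book [-0.0273  0.1741  0.0208] F [-0.7  0.9 -0.4] open 0.5 turn err [ 0.     0.008 -0.001]
```

View pics/top2.png

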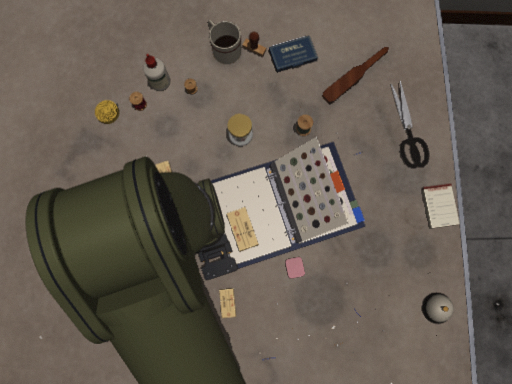

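View pics/wrist2.png

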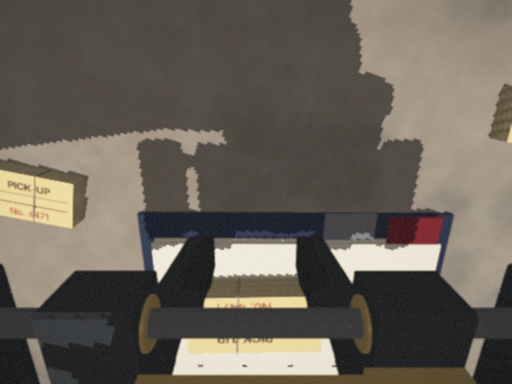

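```bash
python3 - <<'E'
from h import *
w=pickle.load(open("w1.pkl","rb"));H=np.linalg.inv(w["hand_eye"])
S=pickle.load(open("side0.pkl","rb"));b=np.load("b.npy")
for y in (.014,0,-.014,-.03):
  for x in (-.009,.009):
    for z in (-.022,-.04):
      p=H[:3,:3]@[x,y,z]+H[:3,3];print(y,x,z,(w["camera_matrix"]@p/p[2])[:2].round())
w2=cv2.imread("pics/wrist2.png");cv2.imwrite("pics/w2c.png",cv2.resize(w2[190:360,120:380],None,fx=3,fy=3,interpolation=cv2.INTER_CUBIC))
t=cv2.imread("pics/top2.png");cv2.imwrite("pics/t2c.png",cv2.resize(t[140:290,180:370],None,fx=4,fy=4,interpolation=cv2.INTER_CUBIC))
E
```

```text
0.014 -0.009 -0.022 [220. 211.]
0.014 -0.009 -0.04 [191. 211.]
0.014 0.009 -0.022 [221. 237.]
0.014 0.009 -0.04 [193. 237.]
0 -0.009 -0.022 [217. 221.]
0 -0.009 -0.04 [186. 221.]
0 0.009 -0.022 [218. 248.]
0 0.009 -0.04 [189. 248.]
-0.014 -0.009 -0.022 [214. 231.]
-0.014 -0.009 -0.04 [181. 231.]
-0.014 0.009 -0.022 [215. 260.]
-0.014 0.009 -0.04 [183. 260.]
-0.03 -0.009 -0.022 [210. 246.]
-0.03 -0.009 -0.04 [173. 246.]
-0.03 0.009 -0.022 [211. 277.]
-0.03 0.009 -0.04 [176. 277.]
```

View pics/w2c.png

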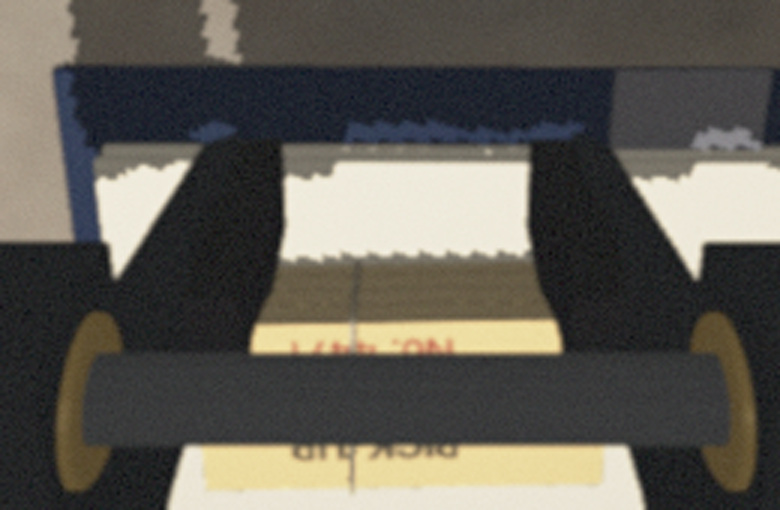

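View pics/t2c.png

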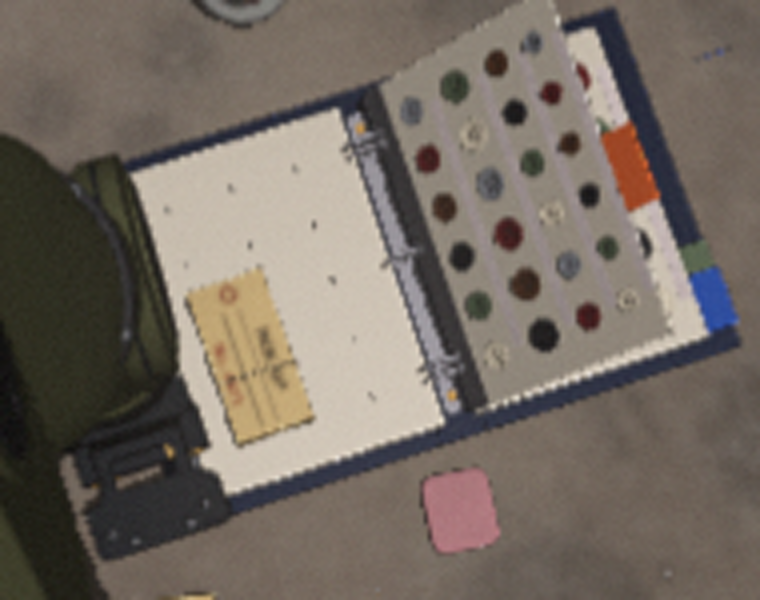

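>>> {"api": "send_rows", "payload": {"motion": [[[0,0,0,1,0,0,0],[0,0,0,1,0,0,0],[0,0,0,1,0,0,0],[0,0,0,1,0,0,0],[0,0,0,1,0,0,0]]]}}

```text
clock: 6.23
tool_pos: [0.5093, 0.0165, 0.0348]
eef_rot: [0.571, -0.417, 0.418, -0.57]
contact_force: [0.2, -0.2, -0.3]
opening: 0.506
```

>>> {"api": "send_rows", "payload": {"motion": [[[0,0,0,1,0,0,0],[0,0,0,0,0.3,0,0],[0,0,0,0,0.3,0,0],[0,0,0,0,0.3,0,0],[0,0,0,0,0,0,0]]]}}

```text
clock: 6.65
tool_pos: [0.5138, 0.0005, 0.0154]
eef_rot: [0.571, -0.418, 0.416, -0.571]
contact_force: [0.2, 0.9, -0.4]
opening: 0.503
```

```bash
sed -i 's/\.014/OFF/g; 1a OFF=-.020' h.py; python3 - <<'E'
from h import *
b=np.load("b.npy")
from plant import imaging
s=show(b)
for n,c in (("side",(120,250,210,340)),("wrist",(180,330,150,350))):
    w=imaging.snapshot(n);cv2.imwrite(f"pics/{n}3.png",cv2.resize(w["img"][c[0]:c[1],c[2]:c[3],::-1],None,fx=4,fy=4,interpolation=cv2.INTER_CUBIC))
E
```

```text
t 6.65 tip_book [-0.0273  0.0536  0.0354] F [ 0.2  0.9 -0.4] open 0.5 turn err [ 0.002  0.008 -0.002]
```

View pics/side3.png

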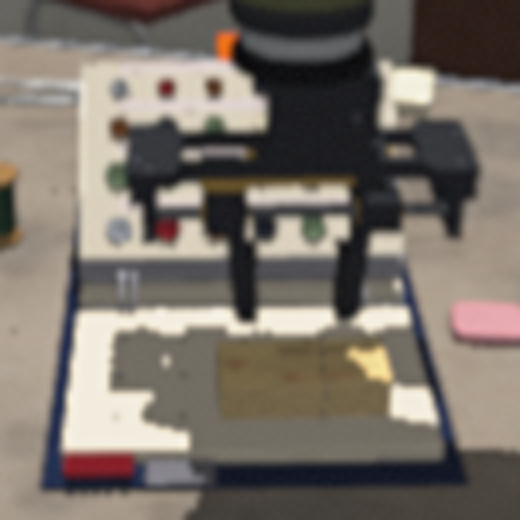

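View pics/wrist3.png

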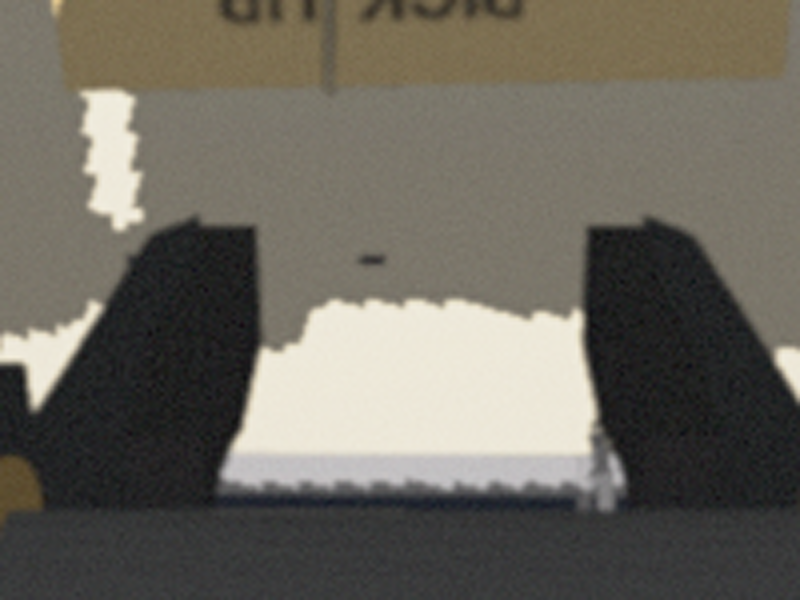

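```bash
python3 - <<'E'
from h import *
S=pickle.load(open("side0.pkl","rb"));b=np.load("b.npy")
for z in (.02,.028,.036,.044,.052): print(z,proj(S,b2w(b,[[.003,.0626,z],[-.057,.0626,z]])).round(1).tolist())
E
```

```text
0.02 [[270.8, 206.0], [296.9, 205.7]]
0.028 [[270.9, 203.0], [297.0, 202.7]]
0.036 [[270.9, 200.0], [297.2, 199.7]]
0.044 [[270.9, 197.0], [297.3, 196.6]]
0.052 [[270.9, 193.9], [297.5, 193.6]]
```

>>> {"api": "send_rows", "payload": {"motion": [[[0,0,0,0,0.25,0,0],[0,0,0,0,0.25,0,0],[0,0,0,0,0.25,0,0],[0,0,0,0,0,0,0],[0,0,0,-0.4,0,0,0]]]}}

```text
clock: 7.17
tool_pos: [0.5128, 0.0049, 0.0015]
eef_rot: [0.571, -0.418, 0.418, -0.57]
contact_force: [0.8, 0.2, 0.0]
opening: 0.499
```

>>> {"api": "send_rows", "payload": {"motion": [[[0,0,0,-0.3,0,0,0],[0,0,0,-0.3,0,0,0],[0,0,0,-0.3,0,0,0],[0,0,0,-0.3,0,0,0],[0,0,0,-0.3,0,0,0]]]}}

```text
clock: 7.58
tool_pos: [0.5035, 0.0359, 0.002]
eef_rot: [-0.571, 0.417, -0.417, 0.571]
contact_force: [-0.2, -0.4, 0.6]
opening: 0.498
```

```bash
python3 - <<'E'
from h import *
b=np.load("b.npy")
from plant import imaging
s=show(b)
for n,c in (("side",(120,250,210,340)),):
    w=imaging.snapshot(n);cv2.imwrite(f"pics/{n}4.png",cv2.resize(w["img"][c[0]:c[1],c[2]:c[3],::-1],None,fx=4,fy=4,interpolation=cv2.INTER_CUBIC))
E
```

```text
t 7.58 tip_book [-0.0267  0.0905  0.022 ] F [-0.2 -0.4  0.6] open 0.5 turn err [-0.     0.006 -0.   ]
```

View pics/side4.png

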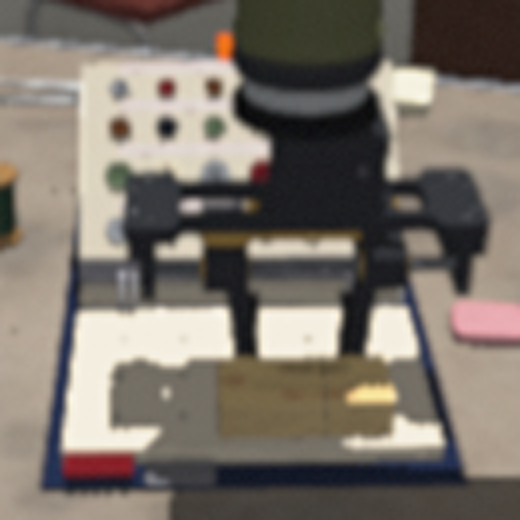

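>>> {"api": "send_rows", "payload": {"motion": [[[0,0,0,-0.35,0,0,0],[0,0,0,-0.35,0,0,0],[0,0,0,-0.35,0,0,0],[0,0,0,-0.35,0,0,0],[0,0,0,-0.35,0,0,0]]]}}

```text
clock: 8.05
tool_pos: [0.4927, 0.0693, 0.0018]
eef_rot: [-0.571, 0.417, -0.417, 0.571]
contact_force: [0.1, -1.3, -0.3]
opening: 0.502
```

>>> {"api": "send_rows", "payload": {"motion": [[[0,0,0,-0.3,0,0,0],[0,0,0,-0.3,0,0,0],[0,0,0,-0.3,0,0,0],[0,0,0,-0.3,0,0,0],[0,0,0,-0.3,0,0,0]]]}}

```text
clock: 8.47
tool_pos: [0.4837, 0.0977, 0.0018]
eef_rot: [-0.571, 0.417, -0.417, 0.571]
contact_force: [0.3, 0.4, 0.2]
opening: 0.5
```

```bash
python3 - <<'E'
from h import *
b=np.load("b.npy")
from plant import imaging
s=show(b)
for n,c in (("side",(120,250,210,340)),):
    w=imaging.snapshot(n);cv2.imwrite(f"pics/{n}5.png",cv2.resize(w["img"][c[0]:c[1],c[2]:c[3],::-1],None,fx=4,fy=4,interpolation=cv2.INTER_CUBIC))
E
```

```text
t 8.47 tip_book [-0.0273  0.1553  0.0218] F [0.3 0.4 0.2] open 0.5 turn err [ 0.     0.006 -0.   ]
```

View pics/side5.png

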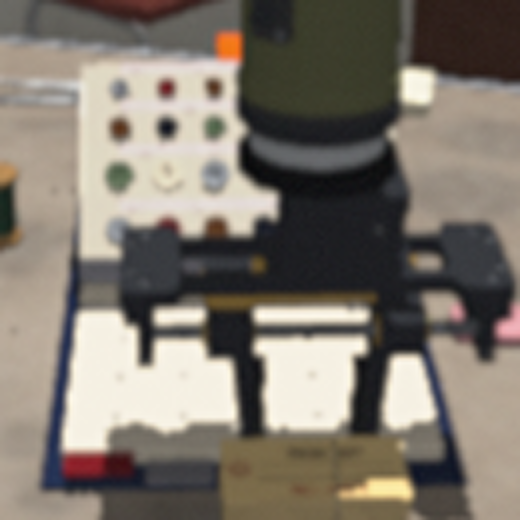

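>>> {"api": "send_rows", "payload": {"motion": [[[0,0,0,-0.3,0,0,0],[0,0,0,-0.3,0,0,0],[0,0,0,-0.3,0,0,0],[0,0,0,-0.3,0,0,0],[0,0,0,-0.3,0,0,0]]]}}

```text
clock: 8.93
tool_pos: [0.4746, 0.1264, 0.0018]
eef_rot: [-0.571, 0.417, -0.417, 0.571]
contact_force: [0.5, -0.1, -0.3]
opening: 0.499
```

```bash
python3 - <<'E'
from h import *
b=np.load("b.npy")
from plant import imaging
s=show(b)
for n,c in (("side",(150,280,210,340)),):
    w=imaging.snapshot(n);cv2.imwrite(f"pics/{n}6.png",cv2.resize(w["img"][c[0]:c[1],c[2]:c[3],::-1],None,fx=4,fy=4,interpolation=cv2.INTER_CUBIC))
E
```

```text
t 8.93 tip_book [-0.0274  0.1854  0.0218] F [ 0.5 -0.1 -0.3] open 0.5 turn err [-0.     0.006 -0.   ]
```

View pics/side6.png

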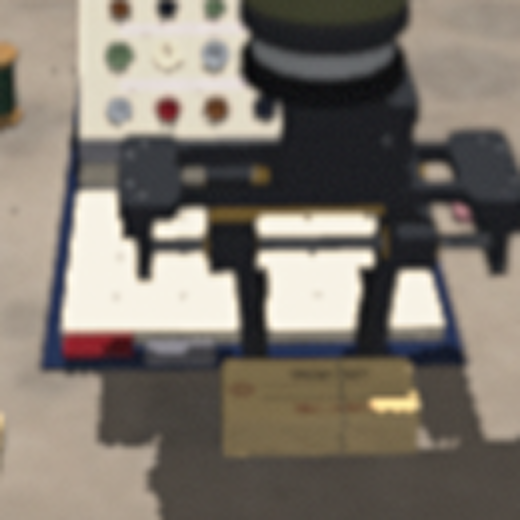

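>>> {"api": "send_rows", "payload": {"motion": [[[0,0,0,-0.1,0,0,0],[0,0,0,0,0.3,0,0],[0,0,0,0,0.3,0,0],[0,0,0,-0.3,0,0,0],[0,0,0,-0.3,0,0,0]]]}}

```text
clock: 9.4
tool_pos: [0.4702, 0.1386, -0.0108]
eef_rot: [0.571, -0.418, 0.418, -0.57]
contact_force: [0.3, -0.1, -0.5]
opening: 0.497
```

>>> {"api": "send_rows", "payload": {"motion": [[[0,0,0,-0.3,0,0,0],[0,0,0,0,0,0,0],[0,0,0,0.4,0,0,0],[0,0,0,0,-1,0,0],[0,0,0,0,-1,0,0]]]}}

```text
clock: 9.82
tool_pos: [0.4707, 0.1355, 0.0297]
eef_rot: [0.571, -0.418, 0.418, -0.57]
contact_force: [0.9, 0.7, 0.3]
opening: 0.501
```

>>> {"api": "send_rows", "payload": {"motion": [[[0,0,0,0.8,-1,0,1],[0,0,0,1,-1,0,1],[0,0,0,1,-1,0,1],[0,0,0,1,-1,0,1],[0,0,0,1,-1,0,1]]]}}

```text
clock: 10.23
tool_pos: [0.5003, 0.0434, 0.1311]
eef_rot: [0.571, -0.417, 0.418, -0.57]
contact_force: [-0.1, -0.1, 0.3]
opening: 0.149
```

```bash
python3 - <<'E'
from h import *
b=np.load("b.npy")
from plant import imaging
s=show(b)
w=imaging.snapshot("wrist");w.update(pos=s["tool_pos"],rot=s["eef_rot"]);pickle.dump(w,open("w7.pkl","wb"));cv2.imwrite("pics/w7.png",w["img"][:,:,::-1])
w=imaging.snapshot("side");pickle.dump(w,open("s7.pkl","wb"));c=(120,280,190,350)
cv2.imwrite(f"pics/side7.png",cv2.resize(w["img"][c[0]:c[1],c[2]:c[3],::-1],None,fx=3.5,fy=3.5,interpolation=cv2.INTER_CUBIC))
E
```

```text
t 10.23 tip_book [-0.0275  0.0986  0.1511] F [-0.1 -0.1  0.3] open 0.15 turn err [0.    0.005 0.001]
```

View pics/side7.png

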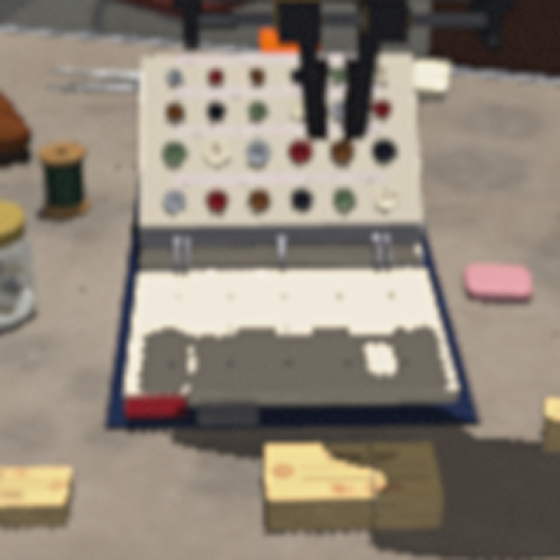

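View pics/w7.png

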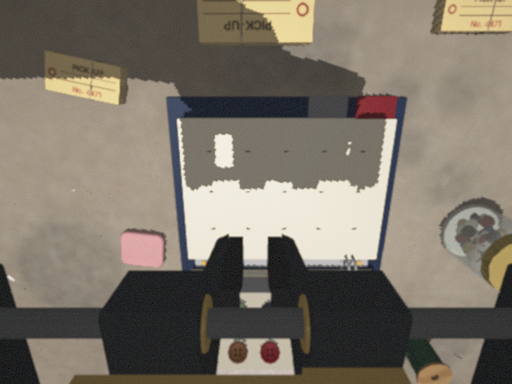

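>>> {"api": "send_rows", "payload": {"motion": [[[0,0,0,0,-1,0.2,1],[0,0,0,0,-1,0.2,1],[0,0,0,0.5,-1,0.2,1],[0,0,0,1,-0.5,0.2,1],[0,0,0,1,0,0.1,1]]]}}

```text
clock: 10.75
tool_pos: [0.5341, 0.0043, 0.2015]
eef_rot: [-0.57, 0.416, -0.417, 0.572]
contact_force: [-0.0, 0.3, -0.3]
opening: 0.008
```

>>> {"api": "send_rows", "payload": {"motion": [[[0,0,0,1,0,0,1],[0,0,0,1,0,0,1],[0,0,0,1,0,0,1],[0,0,0,1,0,0,1],[0,0,0,1,0,0,1]]]}}

```text
clock: 11.17
tool_pos: [0.5623, -0.0923, 0.1988]
eef_rot: [0.571, -0.418, 0.417, -0.571]
contact_force: [0.5, 0.7, -0.3]
opening: 0.004
```

>>> {"api": "send_rows", "payload": {"motion": [[[0,0,0,1,0,0,1],[0,0,0,1,0,0,1],[0,0,0,1,0,0,1],[0,0,0,1,0,0,1],[0,0,0,1,0,0,1]]]}}

```text
clock: 11.58
tool_pos: [0.5927, -0.1874, 0.1986]
eef_rot: [0.571, -0.418, 0.417, -0.571]
contact_force: [1.3, 0.8, 0.9]
opening: 0.003
```

```bash
cat >>h.py <<'E'
def goal(b,th,tau,r,gap=0.,x=-.01,fw=.009):
    d=np.array([-np.cos(th),np.sin(th)]);n=-np.array([np.sin(th),np.cos(th)])
    C=np.array([0,.0175])+r*d+(.0015+gap)*n
    tx=-np.array([np.cos(tau),np.sin(tau)])  # tool x in (yb,z)
    t=C+fw*tx; return [x,t[0],t[1]]
E
python3 - <<'E'
from h import *
b=np.load("b.npy")
w=pickle.load(open("w7.pkl","rb"));print("tag inner edge",w2b(b,wray(w,[[199,43],[313,43]],.023)).round(3))
s=show(b);print(s["q"].round(2))
g=goal(b,.79,.85,.163,.03);print(g);plan(s,g,.85,b);plan(s,[-.01,-.24,.17],.85,b)
print(book_R(b,.85).as_matrix()[:,1])
from plant import imaging
w=imaging.snapshot("side");cv2.imwrite(f"pics/side8.png",w["img"][:,:,::-1])
E
```

```text
tag inner edge [[-0.073  0.216  0.023]
 [ 0.019  0.216  0.023]]
t 11.58 tip_book [-0.0079 -0.1493  0.2186] F [1.3 0.8 0.9] open 0.0 turn err [ 0.002  0.006 -0.001]
[ 0.24  0.71 -0.01  1.6   0.01  0.83  0.53]
[-0.01, np.float64(-0.143042762845434), np.float64(0.10435493231476203)]
tcp goal [ 0.5844 -0.1677  0.0912] turn units [ 0.05  0.07 10.61] shift units cur axes [-1.06  5.38 -0.09] goal axes [ 3.33  4.35 -0.1 ]
tcp goal [ 0.6132 -0.2603  0.1568] turn units [ 0.05  0.07 10.61] shift units cur axes [ 3.79  2.09 -0.12] goal axes [ 4.07 -1.46 -0.1 ]
[-0.22346523  0.71727647 -0.65998315]
```

View pics/side8.png

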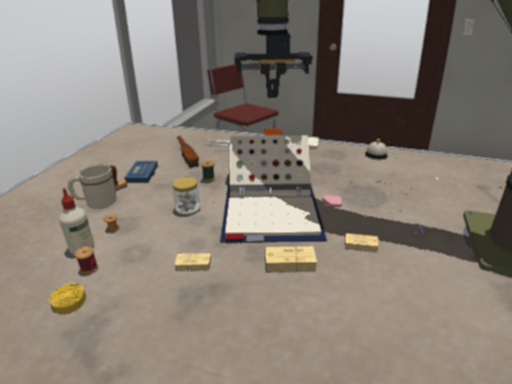

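```bash
python3 - <<'E'
from h import *
S=pickle.load(open("side0.pkl","rb"));b=np.load("b.npy")
for z in (.17,.18,.19,.2,.21,.22): print(z,proj(S,b2w(b,[[-.008,-.141,z]])).round(1).tolist())
cv2.imwrite("pics/s8c.png",cv2.resize(cv2.imread("pics/side8.png")[40:140,220:320],None,fx=5,fy=5,interpolation=cv2.INTER_CUBIC))
E
```

```text
0.17 [[272.6, 115.8]]
0.18 [[272.6, 112.1]]
0.19 [[272.6, 108.3]]
0.2 [[272.6, 104.5]]
0.21 [[272.6, 100.7]]
0.22 [[272.7, 96.8]]
```

View pics/s8c.png

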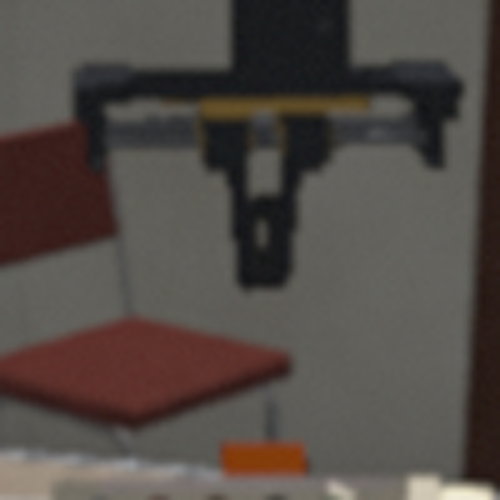

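>>> {"api": "send_rows", "payload": {"motion": [[[0,0,0,1,0,0,1],[0,0,0,1,0,0,1],[0,0,0,1,0,0,1],[0,0,0,1,0,0,1],[0,0,0,0.8,0,0,1]]]}}

```text
clock: 12.05
tool_pos: [0.6219, -0.2793, 0.1986]
eef_rot: [0.571, -0.418, 0.417, -0.57]
contact_force: [0.8, 0.4, -0.7]
opening: 0.003
```

>>> {"api": "send_rows", "payload": {"motion": [[[0,0,1,0,0,0,1],[0,0,1,0,0,0,1],[0,0,1,0,0,0,1],[0,0,1,0,0,0,1],[0,0,1,0,0,0,1]]]}}

```text
clock: 12.47
tool_pos: [0.6221, -0.2779, 0.1993]
eef_rot: [-0.475, 0.524, -0.294, 0.643]
contact_force: [-0.2, 0.4, -0.1]
opening: 0.004
```

>>> {"api": "send_rows", "payload": {"motion": [[[0,0,1,0,0,0,1],[0,0,1,0,0,0,1],[0,0,1,0,0,0,1],[0,0,1,0,0,0,1],[0,0,1,0,0,0,1]]]}}

```text
clock: 12.88
tool_pos: [0.622, -0.2781, 0.1992]
eef_rot: [-0.362, 0.608, -0.16, 0.688]
contact_force: [0.9, 1.1, -0.3]
opening: 0.008
```

```bash
python3 - <<'E'
from h import *
b=np.load("b.npy")
s=show(b);print(s["q"].round(2))
plan(s,[-.01,-.21,.11],.85,b)
plan(s,goal(b,.79,.85,.163,.03),.85,b)
from plant import imaging
w=imaging.snapshot("side");cv2.imwrite("pics/side9.png",cv2.resize(w["img"][60:220,190:350,::-1],None,fx=4,fy=4,interpolation=cv2.INTER_CUBIC))
w=imaging.snapshot("wrist");cv2.imwrite(f"pics/w9.png",w["img"][:,:,::-1])
E
```

```text
t 12.88 tip_book [-0.0068 -0.259   0.213 ] F [ 0.9  1.1 -0.3] open 0.01 turn err [ 0.003  0.005 -0.805]
[ 0.64  1.24 -0.24  0.59 -0.32  1.91  0.78]
tcp goal [ 0.6043 -0.2316  0.0968] turn units [0.06 0.04 0.57] shift units cur axes [ 1.97  5.34 -0.13] goal axes [ 2.21  5.24 -0.15]
tcp goal [ 0.5844 -0.1677  0.0912] turn units [0.06 0.04 0.57] shift units cur axes [-0.15  7.95 -0.11] goal axes [ 0.21  7.94 -0.15]
```

View pics/side9.png

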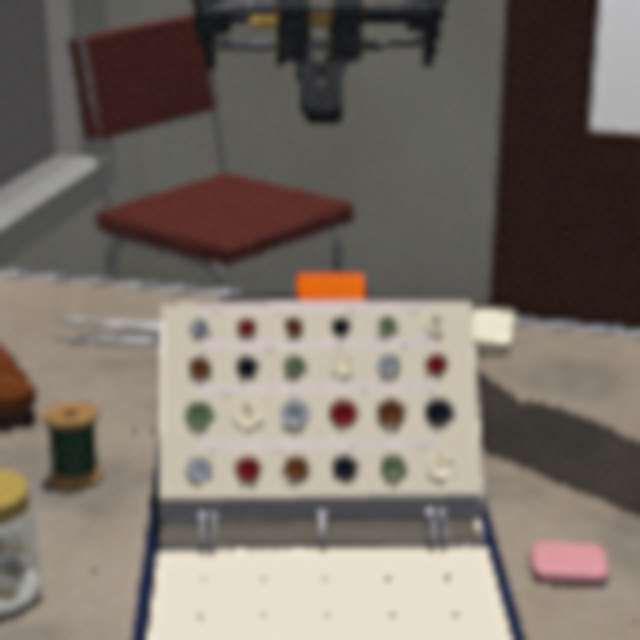

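View pics/w9.png

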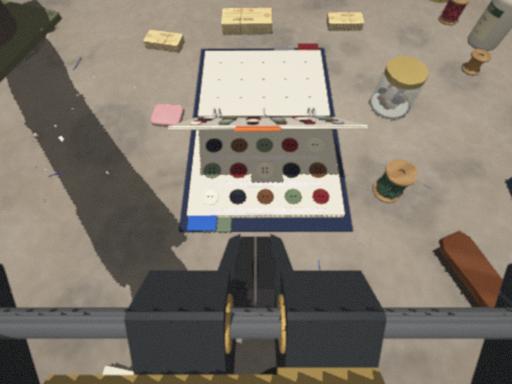

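>>> {"api": "send_rows", "payload": {"motion": [[[0,0,0,0,1,0,1],[0,0,0,0,1,-0.1,1],[0,0,0,0,1,0,1],[0,0,0,0,1,0,1],[0,0,0,0,1,0,1]]]}}

```text
clock: 13.4
tool_pos: [0.5984, -0.2092, 0.1304]
eef_rot: [-0.364, 0.606, -0.163, 0.688]
contact_force: [0.4, 0.1, 0.0]
opening: 0.006
```

>>> {"api": "send_rows", "payload": {"motion": [[[0,0,0,0,1,0,1],[0,0,0,0,1,0,1],[0,0,0,0,0.9,0,1],[0,0,0,0,0,0,1],[0,0,0,0,0,0,1]]]}}

```text
clock: 13.82
tool_pos: [0.5857, -0.17, 0.0904]
eef_rot: [-0.364, 0.606, -0.162, 0.688]
contact_force: [1.0, -0.8, -0.0]
opening: 0.001
```

```bash
python3 - <<'E'
from h import *
b=np.load("b.npy")
s=show(b);print(s["q"].round(2))
plan(s,goal(b,.79,.82,.163,.0),.82,b)
from plant import imaging
w=imaging.snapshot("side");cv2.imwrite("pics/side10.png",cv2.resize(w["img"][60:220,190:350,::-1],None,fx=4,fy=4,interpolation=cv2.INTER_CUBIC))
w=imaging.snapshot("wrist");cv2.imwrite(f"pics/w10.png",w["img"][:,:,::-1])
E
```

```text
t 13.82 tip_book [-0.0093 -0.1449  0.1044] F [ 1.  -0.8 -0. ] open 0.0 turn err [ 0.004  0.008 -0.799]
[ 0.6   1.18 -0.27  1.13 -0.32  1.42  0.87]
tcp goal [ 0.5782 -0.1479  0.112 ] turn units [0.08 0.07 0.26] shift units cur axes [-1.58  0.08 -0.02] goal axes [-1.58  0.11 -0.03]
```

View pics/side10.png

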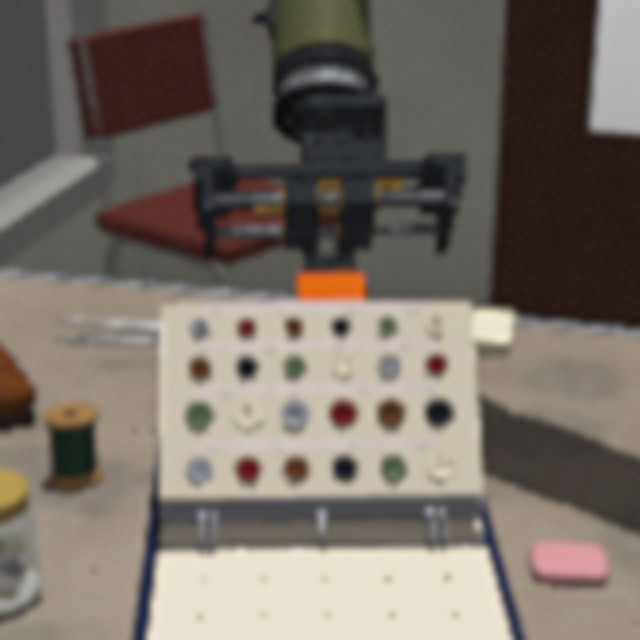

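View pics/w10.png

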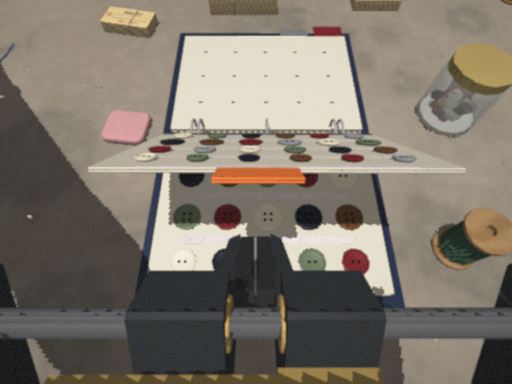

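```bash
cat >>h.py <<'E'
def gpose(b,th,tau,r,gap,x=-.01):
    Rt=book_R(b,tau); return b2w(b,[goal(b,th,tau,r,gap,x)])[0]-OFF*Rt.as_matrix()[:,1],Rt
def rows(p,R,way,b):
    out=[]
    for w in way:
        g,Rt=gpose(b,*w)
        sh=np.round(R.inv().apply(g-p)/.02,2); tu=np.round((R.inv()*Rt).as_rotvec()/.08,2)
        out.append([*tu,*sh]); p=p+R.apply(sh*.02); R=R*Ro.from_rotvec(tu*.08)
    return out,p,R
E
cat > pl.py <<'E'
from h import *
import sys
b=np.load("b.npy")
s=show(b);p=s["tool_pos"];R=Ro.from_quat(s["eef_rot"])
th0,th1,t0,t1,r0,r1,g0,g1,n=[float(v) for v in sys.argv[1:]]
n=int(n);f=np.arange(1,n+1)/n
W=[(th0+(th1-th0)*k,t0+(t1-t0)*k,r0+(r1-r0)*k,g0+(g1-g0)*k) for k in f]
o,_,_=rows(p,R,W,b)
for i,q in enumerate(o): print([float(v) for v in np.round(q,2)], "" if i%5<4 else "--")
E
python3 pl.py .79 1.1 .80 .75 .163 .163 .03 0 10
```

```text
t 13.92 tip_book [-0.0089 -0.1472  0.1047] F [0.5 0.1 0.2] open 0.01 turn err [ 0.001  0.006 -0.797]
[0.04, 0.06, -0.02, -0.53, 0.1, -0.05] 
[-0.0, 0.0, -0.07, -0.4, -0.02, 0.0] 
[-0.0, 0.0, -0.06, -0.4, -0.0, 0.0] 
[-0.0, 0.0, -0.06, -0.4, 0.01, 0.0] 
[-0.0, 0.0, -0.06, -0.4, 0.03, 0.0] --
[-0.0, 0.0, -0.07, -0.39, 0.04, 0.0] 
[-0.0, 0.0, -0.06, -0.4, 0.05, 0.0] 
[-0.0, 0.0, -0.06, -0.39, 0.07, 0.0] 
[-0.0, 0.0, -0.06, -0.39, 0.09, 0.0] 
[-0.0, 0.0, -0.07, -0.38, 0.1, 0.0] --
```

>>> {"api": "send_rows", "payload": {"motion": [[[0,0,0,-0.5,0.1,0,1],[0,0,-0.07,-0.4,0,0,1],[0,0,-0.06,-0.4,0,0,1],[0,0,-0.06,-0.4,0,0,1],[0,0,-0.06,-0.4,0.03,0,1]]]}}

```text
clock: 14.33
tool_pos: [0.5771, -0.1418, 0.1188]
eef_rot: [-0.37, 0.602, -0.17, 0.687]
contact_force: [0.8, -0.6, 0.4]
opening: 0.006
```

>>> {"api": "send_rows", "payload": {"motion": [[[0,0,-0.07,-0.4,0.04,0,1],[0,0,-0.06,-0.4,0.05,0,1],[0,0,-0.06,-0.4,0.07,0,1],[0,0,-0.06,-0.4,0.09,0,1],[0,0,-0.07,-0.4,0.1,0,1]]]}}

```text
clock: 14.75
tool_pos: [0.5662, -0.1087, 0.1411]
eef_rot: [-0.377, 0.598, -0.178, 0.684]
contact_force: [0.5, -1.3, -0.4]
opening: 0.005
```

```bash
python3 pl.py 1.1 1.5 .75 .5 .163 .163 0 0 10; python3 - <<'E'
from plant import imaging
import cv2
w=imaging.snapshot("side");cv2.imwrite("pics/side11.png",cv2.resize(w["img"][60:220,190:350,::-1],None,fx=4,fy=4,interpolation=cv2.INTER_CUBIC))
w=imaging.snapshot("wrist");cv2.imwrite(f"pics/w11.png",w["img"][:,:,::-1])
E
```

```text
t 14.75 tip_book [-0.0098 -0.0799  0.1556] F [ 0.5 -1.3 -0.4] open 0.0 turn err [ 0.002  0.006 -0.754]
[0.05, 0.06, -0.36, -0.22, 0.01, -0.01] 
[-0.0, -0.0, -0.31, -0.29, 0.08, 0.0] 
[-0.0, -0.0, -0.32, -0.28, 0.09, 0.0] 
[0.0, -0.0, -0.31, -0.29, 0.1, 0.0] 
[0.0, -0.0, -0.31, -0.28, 0.1, 0.0] --
[0.0, -0.0, -0.31, -0.28, 0.1, 0.0] 
[0.0, -0.0, -0.32, -0.28, 0.11, 0.0] 
[0.0, -0.0, -0.31, -0.27, 0.12, 0.0] 
[0.0, -0.0, -0.31, -0.28, 0.11, 0.0] 
[0.0, -0.0, -0.31, -0.27, 0.13, 0.0] --
```

View pics/side11.png

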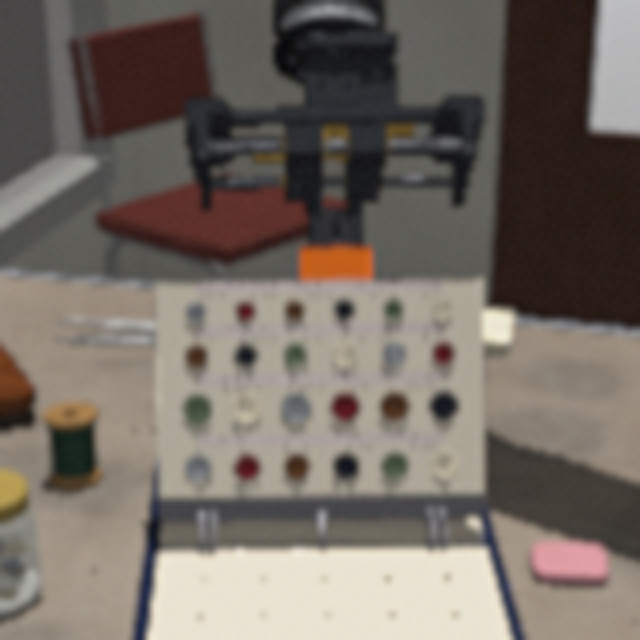

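View pics/w11.png

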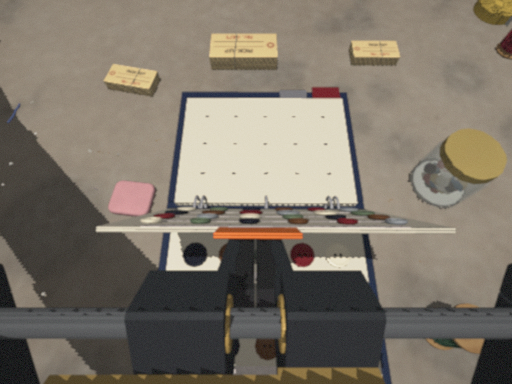

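Leaf is rising with the finger under the tab. Continue.

>>> {"api": "send_rows", "payload": {"motion": [[[0.05,0.06,-0.35,-0.24,0,0,1],[0,0,-0.3,-0.3,0.08,0,1],[0,0,-0.3,-0.3,0.09,0,1],[0,0,-0.3,-0.3,0.1,0,1],[0,0,-0.3,-0.3,0.1,0,1]]]}}

```text
clock: 15.27
tool_pos: [0.5579, -0.0841, 0.1531]
eef_rot: [-0.412, 0.575, -0.222, 0.671]
contact_force: [0.4, -1.0, -0.4]
opening: 0.0
```

>>> {"api": "send_rows", "payload": {"motion": [[[0,0,-0.3,-0.3,0.1,0,1],[0,0,-0.3,-0.3,0.1,0,1],[0,0,-0.3,-0.3,0.12,0,1],[0,0,-0.3,-0.3,0.12,0,1],[0,0,-0.3,-0.3,0.12,0,1]]]}}

```text
clock: 15.68
tool_pos: [0.5488, -0.0542, 0.1603]
eef_rot: [-0.446, 0.549, -0.262, 0.656]
contact_force: [0.5, -1.1, -0.2]
opening: 0.005
```

```bash
python3 pl.py 1.5 1.9 .5 .2 .163 .163 0 0 10; python3 - <<'E'
from plant import imaging
import cv2
w=imaging.snapshot("side");cv2.imwrite("pics/side12.png",cv2.resize(w["img"][40:220,190:350,::-1],None,fx=3,fy=3,interpolation=cv2.INTER_CUBIC))
E
```

```text
t 15.68 tip_book [-0.0102 -0.0188  0.1778] F [ 0.5 -1.1 -0.2] open 0.0 turn err [ 0.001 -0.001 -0.509]
[0.01, -0.01, -0.49, -0.11, 0.17, 0.01] 
[-0.0, -0.0, -0.37, -0.27, 0.13, 0.0] 
[-0.0, -0.0, -0.38, -0.26, 0.13, 0.0] 
[-0.0, -0.0, -0.37, -0.26, 0.13, 0.0] 
[-0.0, -0.0, -0.38, -0.26, 0.14, 0.0] --
[-0.0, -0.0, -0.37, -0.26, 0.14, 0.0] 
[-0.0, -0.0, -0.38, -0.25, 0.14, 0.0] 
[-0.0, -0.0, -0.37, -0.26, 0.14, 0.0] 
[-0.0, -0.0, -0.38, -0.25, 0.15, 0.0] 
[-0.0, -0.0, -0.37, -0.25, 0.15, 0.0] --
```

View pics/side12.png

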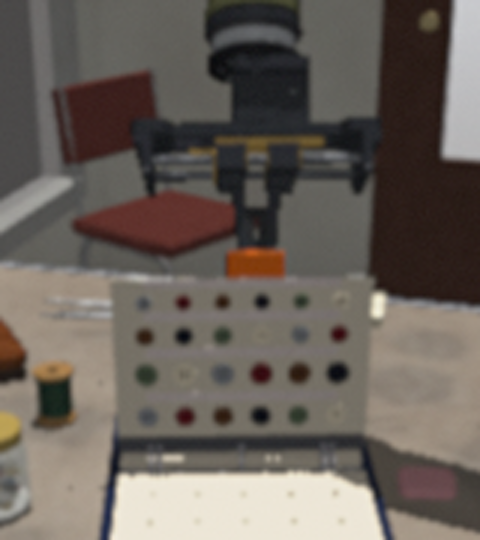

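>>> {"api": "send_rows", "payload": {"motion": [[[0,0,-0.45,-0.15,0.17,0,1],[0,0,-0.4,-0.27,0.13,0,1],[0,0,-0.4,-0.27,0.13,0,1],[0,0,-0.4,-0.27,0.13,0,1],[0,0,-0.4,-0.27,0.14,0,1]]]}}

```text
clock: 16.15
tool_pos: [0.5406, -0.0275, 0.1581]
eef_rot: [-0.489, 0.511, -0.315, 0.633]
contact_force: [0.4, -0.1, -0.4]
opening: 0.005
```

>>> {"api": "send_rows", "payload": {"motion": [[[0,0,-0.4,-0.27,0.14,0,1],[0,0,-0.4,-0.26,0.14,0,1],[0,0,-0.4,-0.26,0.14,0,1],[0,0,-0.4,-0.26,0.15,0,1],[0,0,-0.4,-0.26,0.15,0,1]]]}}

```text
clock: 16.57
tool_pos: [0.532, 0.0004, 0.1516]
eef_rot: [-0.528, 0.47, -0.365, 0.605]
contact_force: [1.1, -0.5, 0.0]
opening: 0.002
```

```bash
python3 pl.py 1.9 2.5 .2 .0 .163 .160 0 0 15; python3 - <<'E'
from plant import imaging
import cv2
w=imaging.snapshot("side");cv2.imwrite("pics/side13.png",cv2.resize(w["img"][40:220,190:350,::-1],None,fx=3,fy=3,interpolation=cv2.INTER_CUBIC))
E
```

```text
t 16.57 tip_book [-0.0101  0.0444  0.1713] F [ 1.1 -0.5  0. ] open 0.0 turn err [ 0.001 -0.001 -0.185]
[0.01, -0.01, 0.02, -0.17, 0.19, 0.0] 
[-0.0, -0.0, -0.17, -0.26, 0.18, 0.0] 
[-0.0, -0.0, -0.17, -0.25, 0.18, 0.0] 
[-0.0, -0.0, -0.16, -0.25, 0.19, 0.0] 
[-0.0, -0.0, -0.17, -0.23, 0.2, 0.0] --
[-0.0, -0.0, -0.17, -0.24, 0.2, 0.0] 
[-0.0, -0.0, -0.16, -0.23, 0.21, 0.0] 
[-0.0, -0.0, -0.17, -0.22, 0.22, 0.0] 
[-0.0, -0.0, -0.17, -0.21, 0.22, 0.0] 
[-0.0, -0.0, -0.16, -0.21, 0.23, 0.0] --
[-0.0, -0.0, -0.17, -0.2, 0.23, 0.0] 
[-0.0, -0.0, -0.17, -0.2, 0.24, 0.0] 
[-0.0, -0.0, -0.16, -0.19, 0.24, 0.0] 
[-0.0, -0.0, -0.17, -0.18, 0.25, 0.0] 
[-0.0, -0.0, -0.17, -0.17, 0.25, 0.0] --
```

View pics/side13.png

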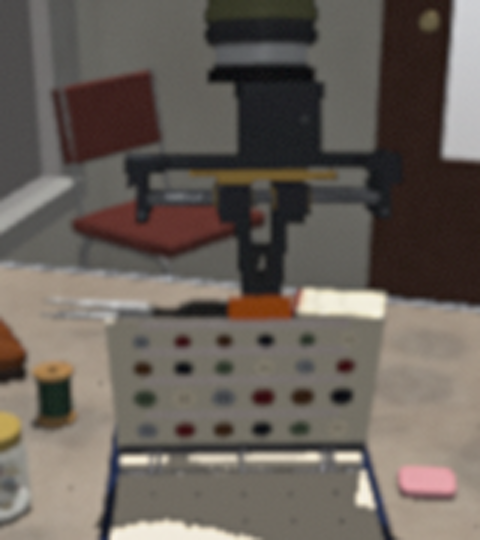

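>>> {"api": "send_rows", "payload": {"motion": [[[0,0,0,-0.2,0.19,0,1],[0,0,-0.17,-0.26,0.18,0,1],[0,0,-0.17,-0.25,0.18,0,1],[0,0,-0.17,-0.25,0.19,0,1],[0,0,-0.17,-0.24,0.2,0,1]]]}}

```text
clock: 17.03
tool_pos: [0.524, 0.0265, 0.137]
eef_rot: [-0.541, 0.456, -0.381, 0.595]
contact_force: [0.8, -0.7, -0.9]
opening: 0.008
```

>>> {"api": "send_rows", "payload": {"motion": [[[0,0,-0.17,-0.24,0.2,0,1],[0,0,-0.17,-0.23,0.21,0,1],[0,0,-0.17,-0.22,0.22,0,1],[0,0,-0.17,-0.22,0.22,0,1],[0,0,-0.17,-0.21,0.23,0,1]]]}}

```text
clock: 17.45
tool_pos: [0.5165, 0.0504, 0.118]
eef_rot: [-0.556, 0.437, -0.401, 0.582]
contact_force: [0.9, 0.1, -0.2]
opening: 0.003
```

>>> {"api": "send_rows", "payload": {"motion": [[[0,0,-0.17,-0.2,0.23,0,1],[0,0,-0.17,-0.2,0.24,0,1],[0,0,-0.17,-0.19,0.24,0,1],[0,0,-0.17,-0.18,0.25,0,1],[0,0,-0.17,-0.17,0.25,0,1]]]}}

```text
clock: 17.87
tool_pos: [0.5106, 0.0692, 0.0944]
eef_rot: [0.571, -0.418, 0.42, -0.568]
contact_force: [1.1, -0.3, 0.2]
opening: 0.005
```

```bash
python3 pl.py 2.5 3.0 0 .0 .160 .152 0 0 15; python3 - <<'E'
from plant import imaging
import cv2
w=imaging.snapshot("side");cv2.imwrite("pics/side14.png",cv2.resize(w["img"][80:260,190:350,::-1],None,fx=3,fy=3,interpolation=cv2.INTER_CUBIC))
E
```

```text
t 17.87 tip_book [-0.0099  0.1202  0.1144] F [ 1.1 -0.3  0.2] open 0.01 turn err [0.    0.    0.005]
[0.0, 0.0, 0.06, -0.05, 0.23, -0.0] 
[0.0, 0.0, 0.0, -0.12, 0.23, -0.0] 
[0.0, 0.0, 0.0, -0.12, 0.24, -0.0] 
[0.0, 0.0, 0.0, -0.11, 0.24, -0.0] 
[0.0, 0.0, 0.0, -0.11, 0.24, -0.0] --
[0.0, 0.0, 0.0, -0.09, 0.25, -0.0] 
[0.0, 0.0, 0.0, -0.09, 0.24, -0.0] 
[0.0, 0.0, 0.0, -0.07, 0.25, -0.0] 
[0.0, 0.0, 0.0, -0.07, 0.26, -0.0] 
[0.0, 0.0, 0.0, -0.06, 0.25, -0.0] --
[0.0, 0.0, 0.0, -0.05, 0.25, -0.0] 
[0.0, 0.0, 0.0, -0.04, 0.26, -0.0] 
[0.0, 0.0, 0.0, -0.04, 0.25, -0.0] 
[0.0, 0.0, 0.0, -0.02, 0.25, -0.0] 
[0.0, 0.0, 0.0, -0.02, 0.26, -0.0] --
```

View pics/side14.png

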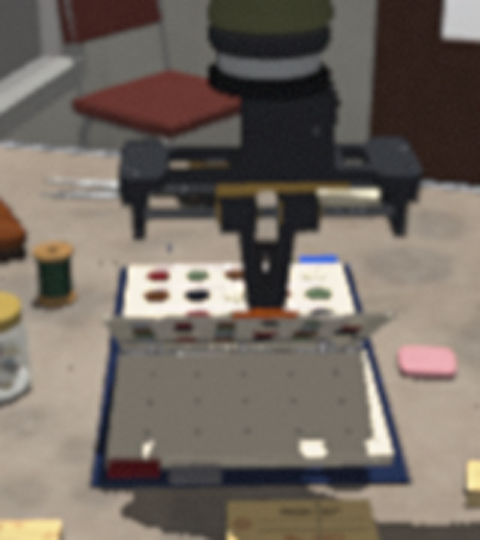

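>>> {"api": "send_rows", "payload": {"motion": [[[0,0,0,-0.08,0.23,0,1],[0,0,0,-0.12,0.23,0,1],[0,0,0,-0.12,0.24,0,1],[0,0,0,-0.11,0.24,0,1],[0,0,0,-0.11,0.25,0,1]]]}}

```text
clock: 18.33
tool_pos: [0.5078, 0.0786, 0.0705]
eef_rot: [0.57, -0.418, 0.42, -0.568]
contact_force: [-0.7, 0.4, 0.4]
opening: 0.008
```

>>> {"api": "send_rows", "payload": {"motion": [[[0,0,0,-0.09,0.25,0,1],[0,0,0,-0.09,0.25,0,1],[0,0,0,-0.07,0.25,0,1],[0,0,0,-0.07,0.25,0,1],[0,0,0,-0.06,0.25,0,1]]]}}

```text
clock: 18.75
tool_pos: [0.5055, 0.086, 0.0454]
eef_rot: [0.57, -0.418, 0.42, -0.569]
contact_force: [0.2, 1.2, 0.9]
opening: 0.001
```

>>> {"api": "send_rows", "payload": {"motion": [[[0,0,0,-0.05,0.25,0,1],[0,0,0,-0.04,0.25,0,1],[0,0,0,-0.04,0.25,0,1],[0,0,0,-0.02,0.25,0,1],[0,0,0,-0.02,0.25,0,1]]]}}

```text
clock: 19.17
tool_pos: [0.5046, 0.0891, 0.0205]
eef_rot: [0.57, -0.418, 0.42, -0.569]
contact_force: [-0.7, 0.3, -0.3]
opening: 0.003
```

```bash
python3 pl.py 3.0 3.14 0 .0 .152 .150 0 0 5; python3 - <<'E'
from plant import imaging
import cv2
w=imaging.snapshot("side");cv2.imwrite("pics/side15.png",cv2.resize(w["img"][80:280,190:350,::-1],None,fx=3,fy=3,interpolation=cv2.INTER_CUBIC))
E
```

```text
t 19.17 tip_book [-0.0099  0.141   0.0405] F [-0.7  0.3 -0.3] open 0.0 turn err [ 0.    -0.     0.004]
[0.0, -0.0, 0.05, -0.03, 0.21, -0.01] 
[0.0, -0.0, -0.0, -0.0, 0.22, 0.0] 
[0.0, -0.0, -0.0, 0.0, 0.21, 0.0] 
[0.0, -0.0, -0.0, 0.01, 0.21, 0.0] 
[0.0, -0.0, -0.0, 0.01, 0.21, 0.0] --
```

View pics/side15.png

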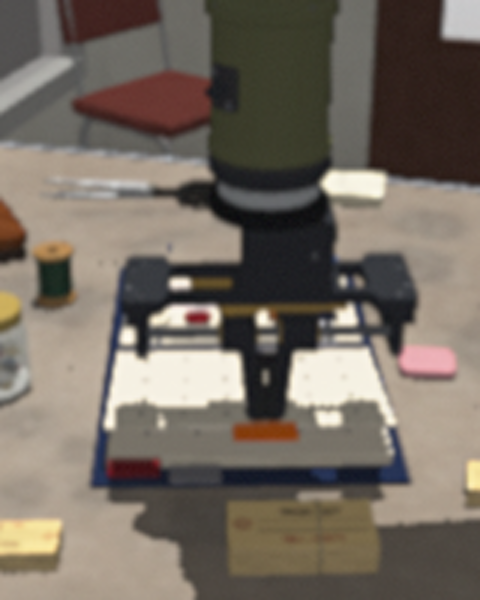

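>>> {"api": "send_rows", "payload": {"motion": [[[0,0,0,0,0.2,0,1],[0,0,0,0,0.2,0,1],[0,0,0,0,0.2,0,1],[0,0,0,0,0.2,0,1],[0,0,0,0,0.15,0,1]]]}}

```text
clock: 19.63
tool_pos: [0.5046, 0.089, 0.0015]
eef_rot: [0.57, -0.418, 0.42, -0.569]
contact_force: [0.1, 0.2, 3.0]
opening: 0.004
```

>>> {"api": "send_rows", "payload": {"motion": [[[0,0,0,0,0.05,0,1],[0,0,0,0,0.05,0,1],[0,0,0,0,0.05,0,1],[0,0,0,0,0,0,1],[0,0,0,0,0,0,1]]]}}

```text
clock: 20.05
tool_pos: [0.5047, 0.089, 0.001]
eef_rot: [0.57, -0.418, 0.421, -0.569]
contact_force: [-2.6, 0.1, 22.9]
opening: 0.003
```

```bash
python3 - <<'E'
from h import *
b=np.load("b.npy");show(b)
E
```

```text
t 20.05 tip_book [-0.0098  0.1409  0.021 ] F [-2.6  0.1 22.9] open 0.0 turn err [-0.001 -0.     0.004]
```

>>> {"api": "send_rows", "payload": {"motion": [[[0,0,0,0,-0.3,0,1],[0,0,0,0,-0.5,0,1],[0,0,0,0,-1,0,1],[0,0,0,0,-1,0,1],[0,0,0,0,-1,0,1]]]}}

```text
clock: 20.47
tool_pos: [0.5042, 0.089, 0.0758]
eef_rot: [0.571, -0.418, 0.42, -0.568]
contact_force: [0.5, 0.8, -1.2]
opening: 0.007
```

>>> {"api": "send_rows", "payload": {"motion": [[[0,0,0,0,-1,0,1],[0,0,0,0,-1,0,1],[0,0,0,0,-1,0,1],[0,0,0,0,-1,0,1],[0,0,0,0,-1,0,1]]]}}

```text
clock: 20.88
tool_pos: [0.5041, 0.0894, 0.1762]
eef_rot: [0.57, -0.418, 0.42, -0.568]
contact_force: [0.8, -0.0, -0.1]
opening: 0.007
```

>>> {"api": "send_rows", "payload": {"motion": [[[0,0,0,-1,-0.5,-0.5,1],[0,0,0,-1,0,-0.5,1],[0,0,0,-1,0,-0.5,1],[0,0,0,-1,0,-0.5,1],[0,0,0,-1,0,-0.5,1]]]}}

```text
clock: 21.3
tool_pos: [0.426, 0.1707, 0.1849]
eef_rot: [0.57, -0.418, 0.42, -0.569]
contact_force: [0.1, -0.6, -0.2]
opening: 0.0
```

>>> {"api": "send_rows", "payload": {"motion": [[[0,0,0,-1,0,-0.5,1],[0,0,0,-1,0,-0.5,1],[0,0,0,-1,0,-0.5,1],[0,0,0,-1,0,-0.5,1],[0,0,0,-1,0,-0.5,1]]]}}

```text
clock: 21.72
tool_pos: [0.3486, 0.2514, 0.1844]
eef_rot: [0.57, -0.418, 0.42, -0.569]
contact_force: [-0.4, 0.2, 0.8]
opening: 0.003
```

>>> {"api": "send_rows", "payload": {"motion": [[[0,0,0,-1,0,-0.5,1],[0,0,0,-1,0,-0.5,1],[0,0,0,-1,0,-0.5,1],[0,0,0,0,0,0,1],[0,0,0,0,0,0,1]]]}}

```text
clock: 22.13
tool_pos: [0.3022, 0.2999, 0.1841]
eef_rot: [0.571, -0.417, 0.419, -0.569]
contact_force: [0.7, 0.4, 0.2]
opening: 0.007
```

```bash
python3 - <<'E'
from h import *
from plant import imaging
b=np.load("b.npy");show(b)
for n,c in (("side",(120,280,190,350)),("top",(110,310,150,370))):
    w=imaging.snapshot(n);pickle.dump(w,open(n+"F.pkl","wb"));cv2.imwrite(f"pics/{n}F.png",cv2.resize(w["img"][c[0]:c[1],c[2]:c[3],::-1],None,fx=3.6 if n=="side" else 3,fy=3.6 if n=="side" else 3,interpolation=cv2.INTER_CUBIC))
E
```

```text
t 22.13 tip_book [-0.1403  0.4024  0.2041] F [0.7 0.4 0.2] open 0.01 turn err [0.    0.003 0.004]
```

View pics/sideF.png

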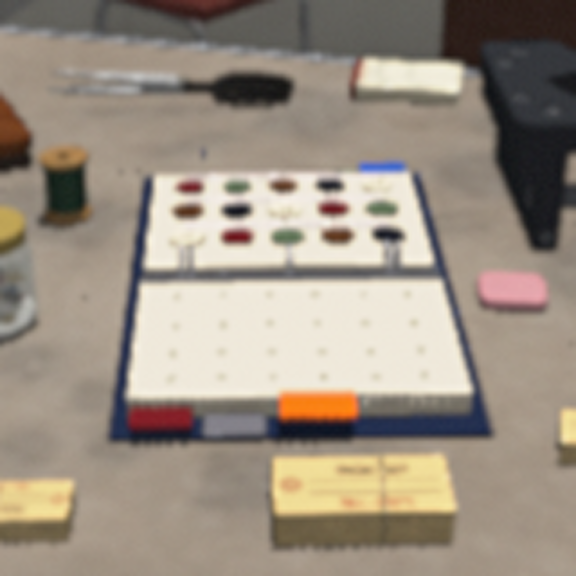

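View pics/topF.png

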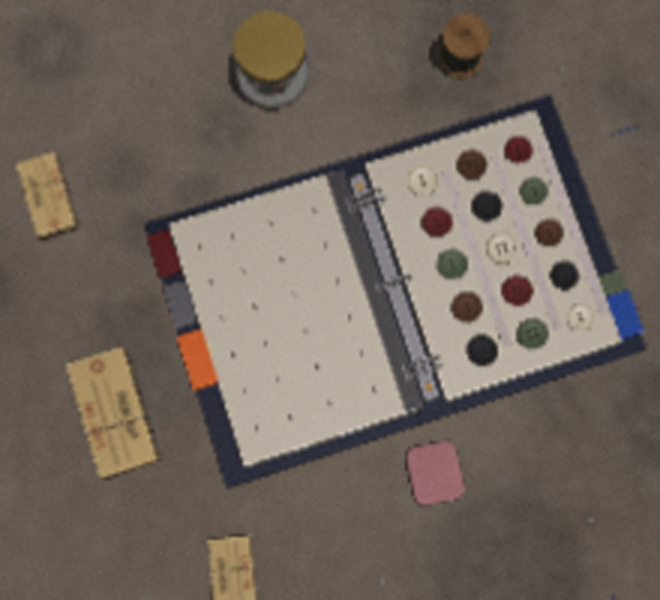

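```bash
python3 - <<'E'
from h import *
b=np.load("b.npy");S=pickle.load(open("sideF.pkl","rb"))
for th in (3.14,3.09,3.04):
    q=[leaf(th,x,r) for x,r in((.012,.175),(-.032,.175),(.1,.155),(-.1,.155))]
    P=b2w(b,q)+[0,0,.0015]; print(th,((proj(S,P)-[190,120])*3.6).round(0).tolist())
from plant import job
print(job.finish_job())
E
```

```text
3.14 [[282.0, 415.0], [360.0, 414.0], [129.0, 396.0], [474.0, 392.0]]
3.09 [[282.0, 402.0], [360.0, 401.0], [128.0, 385.0], [475.0, 380.0]]
3.04 [[282.0, 388.0], [361.0, 387.0], [128.0, 373.0], [476.0, 369.0]]
the job is handed in; nothing more can be done
None
```

The job is done and handed in at about 22 s. The pack of tags lies flat on the counter and the leaf lies flat on the left page. The simulator reported no verdict.

- **Tags:** I pushed the pack off the left page with the half-open fingers. Its near edge is about 216 mm from the spine, about 40 mm clear of the cover.
- **Missed first pass:** the first push went over the pack without touching it. The fingertips really sit about 20 mm behind the TCP, not 14 mm ahead as stated. Two cameras agreed on this, so I corrected for it and the second push worked.
- **Leaf:** with the gripper shut, I put a fingertip under the orange tab and swung the leaf over to the left. I then pressed it down with about 23 N at its stop and took the hand well clear.
- **Last checks:** in the final side view the outer edge of the leaf (row 396–400) matches where a flat leaf should be (396). A leaf raised by 0.05 rad would show about 11 rows higher. The book's corners moved less than 1 pixel (about 2 mm). The jar, spool and chalk look undisturbed, though I did not measure them. No check failed at the end.

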